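Load the prize draw from the capsule pail

TASK

Get the shop's prize draw ready: lift the pail of gold capsules out of its crate by the bail and stand it upright, still full, on the loading station's ledge; then take it by the lug at its bottom rim and tip its capsules out onto the sprung floor of the well. Put every stray capsule from the counter onto that floor too, and finally stand the empty pail upright in its crate again. Leave the tape roll and the trophy alone.

Things in the scene. Friction and masses are not known exactly. Their poses are not given: they have to be found in the camera images.
- ledge (a point): centre of the top face of the loading station's ledge. The station is one fixed grey block on the counter: seen along its own y axis it has a flat ledge with a dark rubber mat (200 mm in x, 165 mm in y, top 64 mm above the counter) and, right beside it on its +y side, an open-topped rectangular well. Axes are the station's: z up, +y from ledge to well; the well starts 82.5 mm from this point along +y. The well's walls are 8 mm thick and as high as the ledge (64 mm).
- floor (a point): centre of the top of the well's floor, a sprung aluminium plate that is a platform for the capsules; the well is 220 mm (x) by 180 mm (y) inside. Axes are the station's. The floor lies 26 mm below the wall tops when empty and moves down as the capsules' weight comes on it.
- lift (a joint): how far the sprung floor has sunk, m: 0 empty (top position), grows downward, at most 0.028. About 0.35 N of weight starts it; then about 170 N per m, so roughly 2.5 mm for each capsule.
- crate_floor (a point): centre of the inner floor (6 mm above the counter) of the fixed open plywood crate, outside 220 x 220 x 70 mm high, walls 6 mm; axes along its sides, z up. The pail stands in it at the start, and its walls hide the pail's lug.
- pail_mid (a point): on the axis of the tapered steel pail, 55 mm above its underside; z up the axis. The pail is 110 mm tall, 100 mm across at the bottom, 136 mm at the open mouth, 3 mm wall, about 0.3 kg; its lug points along its -y axis, and the bail swings about an axis parallel to its x axis.
- pail_lug (a point): middle of the pail's lug: a flat steel tab standing upright on the bottom rim, to be pinched across its 12 mm thickness (pail's x direction), reaching out to 87 mm from the pail's axis and from 11 to 39 mm above the pail's underside. This point is 73 mm from the axis along the pail's -y and 25 mm above the underside. Same axes as the pail.
- pail_mouth (a point): centre of the pail's open mouth, 110 mm above the underside on its axis; axes as the pail.
- bail_grip (a point): middle of the wooden grip (16 mm thick, 76 mm long, along x) of the wire bail; z runs from the pivot to the grip, so it leans with the bail. The pivot ears are 100 mm above the pail's underside, the grip 75 mm from the pivot axis. Friction keeps the bail where it is left, within 0.7 rad of upright; held firmly it keeps its lean while the pail hangs level under the pivot.
- cap0_c (a point): centre of a gold draw capsule, a ball with two flats: 38 mm across the middle, 32 mm between the flats, about 45 g; its z axis runs through the flats. This one starts in the pail (some of the four may be absent).
- cap1_c (a point): centre of another capsule, same as cap0, in the pail at the start.
- cap2_c (a point): centre of another capsule, same as cap0, in the pail at the start.
- cap3_c (a point): centre of another capsule, same as cap0, in the pail at the start.
- stray0_c (a point): centre of a stray draw capsule, same as cap0, standing on a flat on the counter beside the station, past the well, at the start (may be absent).
- stray1_c (a point): centre of a stray draw capsule, same as cap0, standing on a flat on the counter beside the station, past the well, at the start (may be absent).
- stray2_c (a point): centre of a stray draw capsule, same as cap0, standing on a flat on the counter beside the station, past the well, at the start (may be absent).
- stray3_c (a point): centre of a stray draw capsule, same as cap0, standing on a flat on the counter beside the station, past the well, at the start (may be absent).
- trophy: bystander: steel trophy, 72 mm across, 150 mm high; origin under its centre. Leave alone.
- tape_roll: bystander: roll of brown packing tape lying flat on the robot's side of the strays, 70 mm across, 45 mm high; origin under its centre. Leave alone.
Things that resemble listed ones, but are neither listed nor needed, are in the scene too. Leave any purple or red look-alike of the part that bears stray2_c alone. What is shaped like the part that bears stray3_c but blue is not meant.

How it is judged:
By the outcome, as a careful person would: the job done as asked, in the order asked, and still so for the second after the job is handed in, with the robot touching nothing.
Of cap0, cap1, cap2, cap3 only 2 to 4 are there at a start; the rules pass over those that are not, and their reading is None.
Of stray0, stray1, stray2, stray3 only 2 to 4 are there at a start; the rules pass over those that are not, and their reading is None.
At some moment in a run one of stray0, stray1, stray2, stray3 may be knocked a few centimetres aside while the robot is not near it.
It also fails if it takes over 210 s, if anything falls off the work surface, if the arm or the gripper's body presses on something with over 40 N, if the wrist force passes 120 N, or if a joint passes its speed limit or range.

ROBOT

A 7-joint arm with a two-finger parallel gripper is mounted at the origin on the work surface. World frame = base frame: x ahead of the robot, y to its left, z up, the work surface at z = 0. Lengths are in m, angles in rad, forces in N, time in s.
With the tool pointing down it reaches from about 0.425 to 0.95 m from the base axis. Payload 4.7 kg.
Tool frame: the origin (TCP) lies midway between the tips of the shut fingers; the grasp point (between the pads) lies 19 mm behind it; z points along the fingers, y is the line along which they close (so a half turn about z gives the same grasp; the last joint's range is limited). The gripper opens to 87 mm and grips with 3 to 60 N. Pads are 19 mm wide; open, the fingers measure 117 mm over their backs; the gripper's body (75 mm by 190 mm) begins 51 mm behind the grasp point.
Start: joints at [-1.327, 0.469, -0.049, 1.532, 0.024, 1.141, -0.082], TCP at [0.182, 0.65, 0.223] pointing down, gripper open.
Joint ranges: [-2.59, 2.59], [-0.33, 1.99], [-1.39, 1.29], [0.1, 2.45], [-1.04, 4.18], [0.21, 1.99], [-2.66, 2.66]. Speed limits (rad/s): [2.57, 2.57, 3.14, 3.14, 3.14, 3.14, 3.14].

INTERFACE

Orientations are given as a rotation vector (axis times angle).
In Python, from workcell import robot gives the robot as it stands. The module is installed in compiled form; this text tells all that it offers.
- The arm moves only by the tool play_rows, never from a script. Its arguments are lists of equal length, an entry for each row: "jaw": the closure in counts, from 0 (fully open) to 255 (shut); "slide": the shift along the world's x, y, z in cm, a list of three; "twist": the turn about the world's z in degrees. A call has 1 to 10 rows; each row is the pose to reach, as a shift and turn from the pose commanded when the call began; what a row does not reach only later rows make up. A row lasts 1/12 s, in which the tool goes at most 41.7 mm and 7.16 degrees, less where a joint would pass 70% of its speed; a pose out of reach is approached as far as the arm can. A call with a gripper value outside its range is refused whole. The fingers move at their own pace and stop on an object; the grip force is fixed at half the most. Time passes only in rows, so rows that repeat a pose let the fingers close. It gives the time, the measured TCP pose, the force, the opening and the grip force at its end, in the units of the state.
- robot.sense(): the state, without advancing time (a new reading comes with each control period).
- robot.grab_frame(name): name is "side" or "top" or "wrist"; returns (picture, depth): 384x512x3 uint8, red, green, blue; 384x512 float32, m along the optical axis (not along the pixel's ray), 0 where there is no reading.
- robot.get_calibration(name): a dict with "vfov" (degrees; the focal length in pixels is half the picture's height over the tangent of half this angle, whatever the lens; pixels are square), "cx", "cy" (the principal point, pixels), "xyz" and "attitude" of the camera in the world. Camera axes: x right, y down, z forward; pixel columns grow to the right and rows downward; lengths in m; the calibration is good to about 2 mm. A picture is of the moment at which its call begins: read the wrist's pose just before it. get_calibration takes no time and is no camera call; for the wrist camera it gives the pose at the moment of the call.
- robot.finish_job(): hands the job in; it is judged then, once.
The state is a dict: "time_s": time; "joint_pos": joint angles; "qd": joint speeds; "joint_efforts": joint torques, N m; "eef_pos": TCP position; "orientation": TCP orientation; "ft_force": force on the tool from outside, world axes, zero at the start; "moment": the same for the moment, N m; "grip_width": finger opening in m; "grip_force": force on a finger pad.
Only numpy, scipy, OpenCV 4.12 (cv2) and the standard library are available. Lean on these libraries where they do the work, as an engineer would, in place of code of your own. Each camera call takes 0.05 s, during which the arm holds its last target. There are 200 camera calls.

## Working session

There is one attempt and no reset: what is moved stays moved. The work goes in short steps, Python scripts to look and compute and a tool call to move; the robot and the scene stay as the last step left them, time stands still between calls to the robot, and variables do not carry over. Pictures are saved under pics/ and viewed, at most 14 in all, crops included, and the job is handed in when it is done.

Besides the shell and the picture viewer there is one more tool, called after "Emit:" as name(argument=value, ...), one argument or row to a line, values as JSON. play_rows: Moves the arm, as the interface text tells. Its arguments: {"type":"object","properties":{"jaw":{"type":"array"},"slide":{"type":"array"},"twist":{"type":"array"}},"required":["jaw","slide","twist"]}

```bash
mkdir -p pics; cat > h.py <<'E'
import numpy as np, cv2
from scipy.spatial.transform import Rotation as R
from workcell import robot
def cam(n):
    c=robot.get_calibration(n); im,d=robot.grab_frame(n)
    f=im.shape[0]/2/np.tan(np.radians(c['vfov'])/2)
    a=np.array(c['attitude'],float)
    M=a if a.shape==(3,3) else R.from_rotvec(a).as_matrix()
    v,u=np.mgrid[:im.shape[0],:im.shape[1]]
    P=np.stack([(u-c['cx'])/f*d,(v-c['cy'])/f*d,d],-1)@M.T+np.array(c['xyz'])
    P[d==0]=np.nan
    return im,d,P,c
def save(im,name): cv2.imwrite('pics/'+name,cv2.cvtColor(im,cv2.COLOR_RGB2BGR))
E
python3 - <<'E'
from h import *
print(robot.sense())
ims=[]
for n in ('top','side'):
    im,d,P,c=cam(n); print(n,c); np.savez(n,im=im,P=P); save(im,n+'0.png')
E
```

```text
{'time_s': 0.0, 'joint_pos': array([-1.32688451,  0.46946687, -0.04860909,  1.53368668,  0.02413665,
        1.14094665, -0.08227441]), 'qd': array([ 0.000908  ,  0.00122412, -0.00118232, -0.00150247,  0.0010767 ,
       -0.00120858, -0.00058034]), 'joint_efforts': array([ 4.43728677e-04, -5.07965040e+01, -8.06495897e-02, -2.36153501e+01,
       -6.14680932e-02,  3.76233249e-02,  1.44999531e-04]), 'eef_pos': array([0.18170606, 0.64947848, 0.22148539]), 'orientation': array([-4.27048969e-01, -3.11226219e+00,  3.00519110e-03]), 'ft_force': array([ 0.40207317, -0.28546557,  0.04130328]), 'moment': array([-0.04034875, -0.04328278,  0.03242614]), 'grip_force': 0.0, 'grip_width': 0.08710157029039338}
top {'vfov': 57.69810995382428, 'cx': 257.8467644284307, 'cy': 189.39494482758374, 'xyz': array([0.3378028 , 0.03485653, 1.18837048]), 'attitude': array([-2.16289826,  2.13831117, -0.17861125])}
side {'vfov': 43.43818345796253, 'cx': 258.7486569214126, 'cy': 192.98814015934383, 'xyz': array([0.03207391, 1.0881189 , 0.86337902]), 'attitude': array([-0.516688  ,  2.52382455, -1.40371445])}
```

View pics/top0.png

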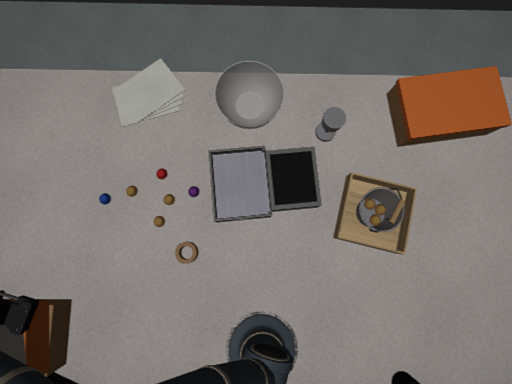

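View pics/side0.png

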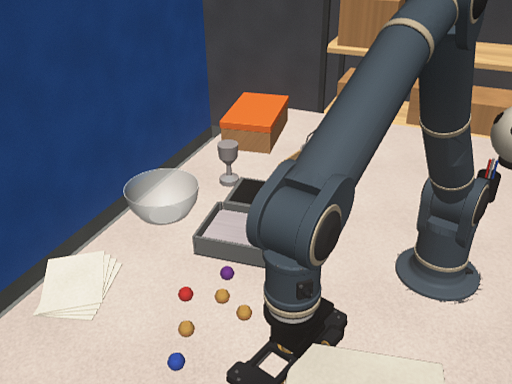

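The top view shows three gold strays at (132,190), (168,199) and (158,221). The pail is at (380,208) with three capsules, and its bail grip is at (398,207). The station is at (240,183)/(294,179), the trophy at (332,122), and the tape roll at (186,252). Next I'll measure these.

```bash
python3 - <<'E'
from h import *
z=np.load('top.npz'); im,P=z['im'],z['P']
hsv=cv2.cvtColor(im,cv2.COLOR_RGB2HSV)
for n,(u,v) in dict(s0=(132,190),s1=(168,199),s2=(158,221),red=(162,174),pur=(194,191),blue=(105,199),c0=(370,204),c1=(381,209),c2=(376,220),grip=(398,207),mat=(294,179),floor=(240,183),ear1=(374,230),ctr=(200,280),trophy=(334,117)).items():
    print(n,P[v,u].round(4),hsv[v,u])
def rect(mask,name):
    p=P[mask][:,:2].astype(np.float32); (c,s,a)=cv2.minAreaRect(p); print(name,np.round(c,4),np.round(s,4),a,len(p))
Z=P[...,2];v,u=np.mgrid[:384,:512]
box=(u>200)&(u<325)&(v>138)&(v<228)
print('matz',np.nanmedian(Z[170:190,285:300]),'floorz',np.nanmedian(Z[170:195,230:250]),'table',np.nanmedian(Z[260:300,120:170]))
rect(box&(Z>.055)&(Z<.075)&(u>205),'station')
blk=box&(hsv[...,2]<40)&(Z>.055)&(Z<.075); rect(cv2.morphologyEx(blk.astype(np.uint8),cv2.MORPH_OPEN,np.ones((5,5)))>0,'mat')
fl=box&(Z>.02)&(Z<.05);rect(cv2.morphologyEx(fl.astype(np.uint8),cv2.MORPH_OPEN,np.ones((5,5)))>0,'floor')
bx=(u>325)&(u<425)&(v>165)&(v<262)
m=bx&(Z>.055)&(Z<.085)&(hsv[...,1]>60);rect(m,'crate')
m=bx&(Z>.095)&(Z<.13); rect(m,'rim')
m=bx&(Z>.13); q=P[m]; print('above',len(q),q.min(0),q.max(0),q.mean(0)); rect(m,'bail')
b=cv2.resize(im[165:262,325:425],None,fx=6,fy=6,interpolation=cv2.INTER_CUBIC); save(b[:, :],'crate.png'); 
E
```

```text
s0 [0.5053 0.437  0.0324] [ 19 144 122]
s1 [0.477  0.317  0.0287] [ 19 140 122]
s2 [0.4033 0.3457 0.031 ] [ 19 145 120]
red [0.5612 0.3407 0.0308] [  0 199 136]
pur [0.5048 0.2312 0.0304] [141 148 100]
blue [0.4743 0.5251 0.03  ] [110 189 112]
c0 [ 0.4672 -0.3567  0.0388] [ 19 148 121]
c1 [ 0.4505 -0.3912  0.0434] [ 20 145 120]
c2 [ 0.4137 -0.3722  0.0458] [ 19 147 120]
grip [ 0.443  -0.3888  0.1843] [ 16 112 121]
mat [ 0.5444 -0.1007  0.0613] [ 0 13 19]
floor [0.5331 0.0776 0.0353] [133  14 127]
ear1 [ 0.3783 -0.3397  0.1161] [120   4  67]
ctr [0.2121 0.205  0.0024] [ 10  17 139]
trophy [ 0.7263 -0.2161  0.1507] [110   7 104]
matz 0.06474765328343002 floorz 0.037997356790147485 table -5.069248315903163e-05
station [ 0.5393 -0.0021] [0.2368 0.3536] 6.061781406402588 3497
mat [ 0.5494 -0.0965] [0.1681 0.1371] 5.870377540588379 2065
floor [0.5324 0.0765] [0.219  0.1806] 6.042501926422119 3410
crate [ 0.4373 -0.3689] [0.2225 0.2209] 76.71305847167969 776
rim [ 0.4426 -0.3645] [0.1393 0.1388] 25.807493209838867 398
above 201 [ 0.37161657 -0.40920585  0.132812  ] [ 0.50389081 -0.33655091  0.18939803] [ 0.42935533 -0.38077298  0.17601421]
bail [ 0.4325 -0.3813] [0.0236 0.1495] 61.569766998291016 201
```

View pics/crate.png

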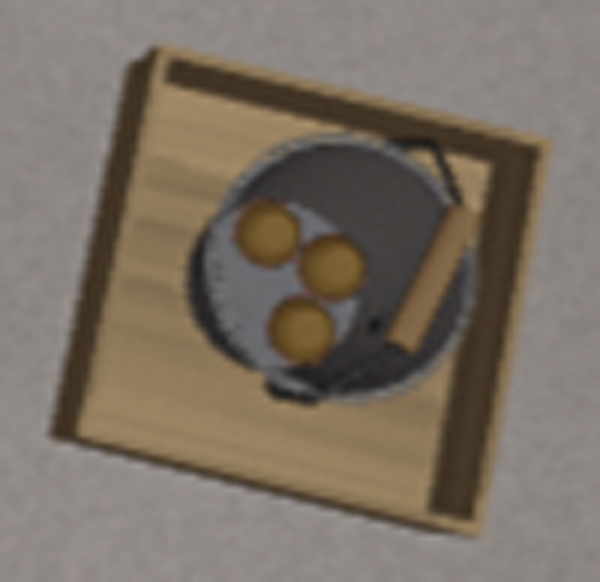

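The top view and crop show three capsules in the pail. The bail axis runs at about -28° and the grip leans toward lower right. No lug shows on the upper-left side, so it must point lower right, toward world (-.47,-.88). I'll move over the crate to look closer.

Emit:
play_rows(
  jaw=[0,0,0,0,0,0,0,0,0,0],
  slide=[
    [3,-2,3],
    [6,-4,6],
    [9,-6,9],
    [12,-8,12],
    [15,-10,15],
    [18,-12,18],
    [21,-14,18],
    [24,-16,18],
    [27,-18,18],
    [30,-20,18],
  ],
  twist=[0,0,0,0,0,0,0,0,0,0],
)

```text
time_s: 0.93
eef_pos: [0.4797, 0.4512, 0.4032]
orientation: [0.426, 3.112, 0.001]
ft_force: [-0.2, 0.8, -0.1]
grip_width: 0.0868
grip_force: 0.0
```

Emit:
play_rows(
  jaw=[0,0,0,0,0,0,0,0,0,0],
  slide=[
    [1,-4,0],
    [2,-8,0],
    [4,-11,0],
    [5,-15,0],
    [6,-19,0],
    [7,-23,0],
    [8,-26,0],
    [9,-30,0],
    [10,-34,0],
    [11,-38,0],
  ],
  twist=[-2,-3,-5,-6,-8,-9,-11,-12,-12,-12],
)

```text
time_s: 1.77
eef_pos: [0.5882, 0.0706, 0.4022]
orientation: [-0.749, -3.05, 0.0]
ft_force: [0.6, 0.3, -0.4]
grip_width: 0.087
grip_force: 0.0
```

Emit:
play_rows(
  jaw=[0,0,0,0,0,0,0,0,0,0],
  slide=[
    [0,-4,0],
    [0,-8,0],
    [0,-12,0],
    [-2,-16,0],
    [-4,-19,0],
    [-6,-23,0],
    [-9,-26,0],
    [-11,-29,0],
    [-13,-32,0],
    [-15,-35,0],
  ],
  twist=[0,0,0,0,0,0,0,0,0,0],
)

```text
time_s: 2.6
eef_pos: [0.4365, -0.2789, 0.4024]
orientation: [-0.751, -3.05, -0.001]
ft_force: [0.2, -0.8, 0.5]
grip_width: 0.0869
grip_force: 0.0
```

```bash
python3 - <<'E'
from h import *
im,d,P,c=cam('wrist'); print(c); save(im,'w1.png'); np.savez('w1',im=im,P=P)
s=robot.sense();print(s['joint_pos'],R.from_rotvec(s['orientation']).as_matrix().round(3))
E
```

```text
{'vfov': 61.026927299029154, 'cx': 256.72986902876795, 'cy': 194.26322929859492, 'xyz': array([ 0.37275734, -0.24659066,  0.56425566]), 'attitude': array([2.49080537, 1.50785936, 0.19967059])}
[ 0.01331128  0.08972288  0.54131321  1.65027504 -0.04244838  1.41415349
  1.6353748 ] [[-0.88   0.475 -0.002]
 [ 0.475  0.88  -0.004]
 [-0.    -0.004 -1.   ]]
```

View pics/w1.png

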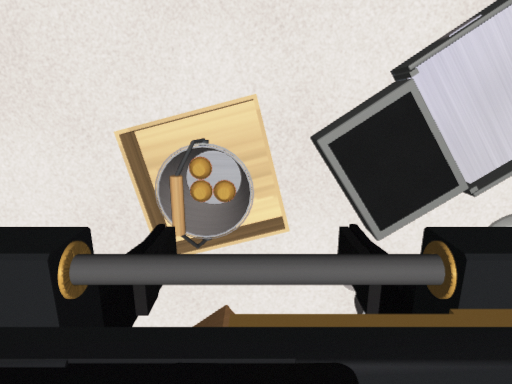

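The wrist view shows the grip at (178,205) running vertically, across the closing direction. The pail centre is at (205,190) with three capsules inside. Now the exact numbers.

```bash
python3 - <<'E'
from h import *
from scipy.optimize import least_squares
z=np.load('w1.npz'); im,P=z['im'],z['P']; Z=P[...,2]
hsv=cv2.cvtColor(im,cv2.COLOR_RGB2HSV);v,u=np.mgrid[:384,:512]
g=(u>165)&(u<195)&(v>170)&(v<240)&(Z>.15)&(hsv[...,1]>70)
q=P[g];print('grip n',len(q),np.median(q,0).round(4),q[:,2].max()); r=cv2.minAreaRect(q[:,:2].astype(np.float32));print(r)
m=(u>145)&(u<265)&(v>130)&(v<250)&(Z>.108)&(Z<.123); q=P[m]
f=lambda p:np.hypot(q[:,0]-p[0],q[:,1]-p[1])-p[2]
s=least_squares(f,[.443,-.365,.066],loss='soft_l1',f_scale=.002);print('rim',s.x,len(q),np.median(q[:,2]))
m=(u>100)&(u<300)&(v>85)&(v<222)&(Z>.06)&(Z<.078)&(hsv[...,1]>50);print('crate',cv2.minAreaRect(P[m][:,:2].astype(np.float32)))
c=np.array([(200,168),(201,191),(224,190)]);print([P[b,a].round(3) for a,b in c])
E
```

```text
grip n 775 [ 0.4294 -0.3856  0.1835] 0.40319303159592756
((0.4251106083393097, -0.37398046255111694), (0.05060078576207161, 0.11814313381910324), 37.58845901489258)
rim [ 0.4420258  -0.36671097  0.06667098] 1372 0.11489631164188155
crate ((0.428084135055542, -0.36902493238449097), (0.2200697362422943, 0.20196208357810974), 76.6219482421875)
[array([ 0.415, -0.373,  0.04 ]), array([ 0.449, -0.39 ,  0.044]), array([ 0.465, -0.355,  0.043])]
```

Emit:
play_rows(
  jaw=[0,0,0,0,0,0,0,0,0,0],
  slide=[
    [0,-4,0],
    [-0.3,-7,-3],
    [-0.5,-10,-6],
    [-0.5,-10.5,-9],
    [-0.5,-10.5,-12],
    [-0.5,-10.5,-15],
    [-0.5,-10.5,-17],
    [-0.5,-10.5,-17],
    [-0.5,-10.5,-17],
    [-0.5,-10.5,-17],
  ],
  twist=[0,0,0,0,0,0,0,0,0,0],
)

```text
time_s: 3.48
eef_pos: [0.434, -0.3832, 0.2339]
orientation: [0.75, 3.049, -0.001]
ft_force: [-0.6, -0.7, 0.6]
grip_width: 0.087
grip_force: 0.0
```

Emit:
play_rows(
  jaw=[0,0,0,0,0,140,255,255,255,255],
  slide=[
    [-0.3,-0.4,-2],
    [-0.3,-0.4,-4],
    [-0.3,-0.4,-6],
    [-0.3,-0.4,-7.5],
    [-0.3,-0.4,-7.5],
    [-0.3,-0.4,-7.5],
    [-0.3,-0.4,-7.5],
    [-0.3,-0.4,-7.5],
    [-0.3,-0.4,-7.5],
    [-0.3,-0.4,-7.5],
  ],
  twist=[0,0,0,0,0,0,0,0,0,0],
)

```text
time_s: 4.32
eef_pos: [0.4308, -0.3869, 0.1585]
orientation: [0.75, 3.049, -0.001]
ft_force: [-0.2, 0.5, -0.3]
grip_width: 0.0615
grip_force: 0.0
```

Emit:
play_rows(
  jaw=[255,255,255,255,255,255],
  slide=[
    [0,0,0],
    [0,0,0],
    [0,0,0.3],
    [0,0,0.6],
    [0,0,1],
    [0,0,1],
  ],
  twist=[0,0,0,0,0,0],
)

```text
time_s: 4.82
eef_pos: [0.4308, -0.3871, 0.1686]
orientation: [0.75, 3.049, -0.001]
ft_force: [0.3, -1.3, -0.6]
grip_width: 0.0216
grip_force: 0.0
```

Emit:
play_rows(
  jaw=[255,255,255,255,255,255],
  slide=[
    [0,0,-1],
    [0,0,-1],
    [0,0,-1],
    [0,0,-1],
    [0,0,-1],
    [0,0,-1],
  ],
  twist=[0,0,0,0,0,0],
)

```text
time_s: 5.32
eef_pos: [0.4308, -0.3895, 0.1588]
orientation: [0.751, 3.046, -0.006]
ft_force: [-0.7, -3.4, 7.4]
grip_width: 0.0149
grip_force: 30.0
```

Emit:
play_rows(
  jaw=[255,255,255,255,255,255,255],
  slide=[
    [0,0,0.3],
    [0,0,0.6],
    [0,0,1],
    [0,0,1.5],
    [0,0,2],
    [0,0,2],
    [0,0,2],
  ],
  twist=[0,0,0,0,0,0,0],
)

```text
time_s: 5.9
eef_pos: [0.4306, -0.3866, 0.1778]
orientation: [0.75, 3.05, -0.0]
ft_force: [0.2, 0.1, -5.2]
grip_width: 0.0146
grip_force: 30.0
```

Emit:
play_rows(
  jaw=[255,255,255,255,255,255,255,255,255,255],
  slide=[
    [0,0,0.5],
    [0,0,1.5],
    [0,0,3],
    [0,0,4.5],
    [0,0,6],
    [0,0,7.5],
    [0,0,9],
    [0,0,10],
    [0,0,10.5],
    [0,0,10.5],
  ],
  twist=[0,0,0,0,0,0,0,0,0,0],
)

```text
time_s: 6.73
eef_pos: [0.4307, -0.3871, 0.284]
orientation: [0.75, 3.048, -0.001]
ft_force: [0.2, -0.4, -5.0]
grip_width: 0.0154
grip_force: 30.0
```

Emit:
play_rows(
  jaw=[255,255,255,255,255,255,255,255,255,255],
  slide=[
    [0.2,0.5,0],
    [0.7,1.5,0],
    [1.3,2.7,0],
    [2,4,0],
    [2.7,5.5,0],
    [3.4,7,0],
    [4.1,8.5,0],
    [4.8,10,0],
    [5.5,11.5,0],
    [6.2,13,0],
  ],
  twist=[1,2,4,6,8,10,12,14,16,18],
)

```text
time_s: 7.57
eef_pos: [0.493, -0.2548, 0.2826]
orientation: [0.257, 3.131, 0.0]
ft_force: [0.1, 0.6, -4.6]
grip_width: 0.015
grip_force: 30.0
```

Emit:
play_rows(
  jaw=[255,255,255,255,255,255,255,255,255,255],
  slide=[
    [0.7,1.5,0],
    [1.5,3,0],
    [2.2,4.5,0],
    [3,6,0],
    [3.7,7.5,0],
    [4.5,9,0],
    [5.2,10.3,0],
    [5.7,11.4,0],
    [6,12,0],
    [6.1,12.2,0],
  ],
  twist=[2,4,6,8,10,12,14,15,16,16.4],
)

```text
time_s: 8.4
eef_pos: [0.554, -0.133, 0.2823]
orientation: [0.191, -3.136, -0.001]
ft_force: [-1.0, 0.4, -4.6]
grip_width: 0.0156
grip_force: 30.0
```

```bash
python3 - <<'E'
from h import *
im,d,P,c=cam('top'); save(cv2.resize(im[130:250,200:430],None,fx=3,fy=3),'t2.png')
print(robot.sense()['eef_pos'],robot.sense()['ft_force'])
im,d,P,c=cam('side'); save(im,'s2.png')
E
```

```text
[ 0.55375856 -0.13370648  0.28238909] [ 0.27383134 -0.07794612 -4.58393862]
```

View pics/s2.png

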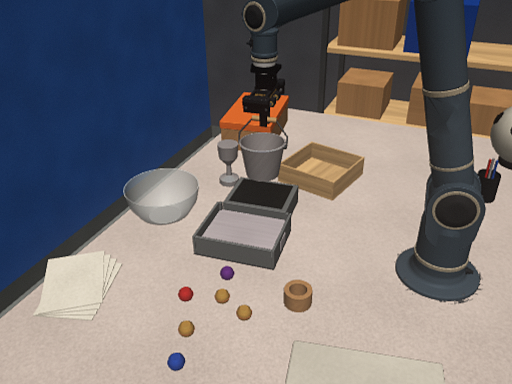

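The side view shows the pail hanging level above the ledge. No lug shows on the well side, so it's on the far side as wanted. There are three gold strays. Lowering now.

Emit:
play_rows(
  jaw=[255,255,255,255,255,255,255,255,255,255],
  slide=[
    [0,0,-1],
    [0,0,-2.5],
    [0,0,-4],
    [0,0,-5],
    [0,0,-5.6],
    [0,0,-6],
    [0,0,-6.3],
    [0,0,-6.6],
    [0,0,-6.7],
    [0,0,-6.7],
  ],
  twist=[0,0,0,0,0,0,0,0,0,0],
)

```text
time_s: 9.33
eef_pos: [0.554, -0.1351, 0.217]
orientation: [-0.185, 3.134, -0.0]
ft_force: [-1.9, -0.9, 2.5]
grip_width: 0.0149
grip_force: 30.0
```

Emit:
play_rows(
  jaw=[200,150,100,100,100,100,100,100,100,100],
  slide=[
    [0,0,0],
    [0,0,0],
    [0,0,0],
    [0,0,0],
    [0,0,0],
    [0,0,0],
    [0,0,2],
    [0,0,5],
    [0,0,8],
    [0,0,11],
  ],
  twist=[0,0,0,0,0,0,0,0,0,0],
)

```text
time_s: 10.17
eef_pos: [0.5531, -0.1346, 0.3266]
orientation: [0.185, -3.136, -0.0]
ft_force: [0.7, 0.2, -0.2]
grip_width: 0.0525
grip_force: 0.0
```

Emit:
play_rows(
  jaw=[100,100,100,100,100,100,100,100,100,100],
  slide=[
    [0,-1,4],
    [0,-4,8],
    [0,-7,10],
    [0,-10,10],
    [0,-13,10],
    [0,-16,10],
    [0,-16,10],
    [0,-16,10],
    [0,-16,10],
    [0,-16,10],
  ],
  twist=[-7,-14,-21,-28,-35,-42,-49,-56,-63,-70],
)

```text
time_s: 11.0
eef_pos: [0.5533, -0.2948, 0.4253]
orientation: [-1.655, -2.67, -0.0]
ft_force: [0.3, -0.4, 0.7]
grip_width: 0.053
grip_force: 0.0
```

```bash
python3 - <<'E'
from h import *
from scipy.optimize import least_squares
s=robot.sense();print(s['eef_pos'],R.from_rotvec(s['orientation']).as_matrix().round(3)[:,1],s['grip_width'])
im,d,P,c=cam('wrist'); save(im,'w3.png'); np.savez('w3',im=im,P=P)
imt,d,P,c=cam('top'); np.savez('t3',im=imt,P=P); Z=P[...,2];v,u=np.mgrid[:384,:512]
m=(u>255)&(u<345)&(v>135)&(v<215)&(Z>.166)&(Z<.181);q=P[m]
f=lambda p:np.hypot(q[:,0]-p[0],q[:,1]-p[1])-p[2]
r=least_squares(f,[.551,-.111,.066],loss='soft_l1',f_scale=.002);print('rim',r.x,len(q))
a=cv2.resize(imt[125:225,200:360],None,fx=4,fy=4);b=cv2.resize(im,(533,400));save(cv2.resize(np.hstack([a[:400],b]),None,fx=.67,fy=.67),'c3.png')
E
```

```text
[ 0.55333733 -0.29482438  0.42528133] [ 0.896  0.445 -0.   ] 0.05303428913324284
rim [ 0.54878379 -0.10675658  0.06695275] 312
```

View pics/c3.png

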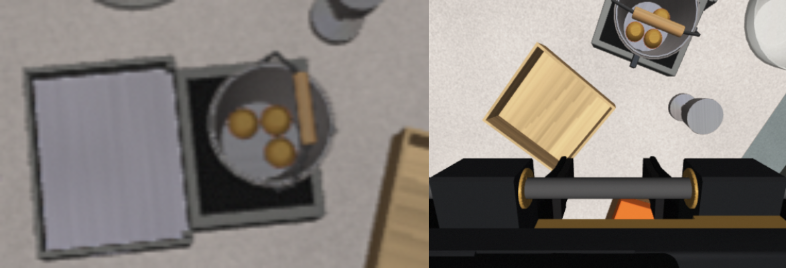

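The pail stands upright on the ledge with three capsules in it. The lug shows in the wrist view near (293,86), on the side facing away from the well. Measuring the lug.

```bash
python3 - <<'E'
from h import *
from scipy.optimize import least_squares
z=np.load('w3.npz'); im,P=z['im'],z['P']; Z=P[...,2]
m=(Z>.166)&(Z<.181)&(P[...,1]>-.2)&(P[...,1]<0)&(P[...,0]<.66);q=P[m]
f=lambda p:np.hypot(q[:,0]-p[0],q[:,1]-p[1])-p[2]
r=least_squares(f,[.551,-.108,.066],loss='soft_l1',f_scale=.002);print('rim',r.x,len(q))
for v in range(74,100,2): print(v,[ (P[v,u]*1000).round().astype(int).tolist() for u in range(286,303,4)])
l=(Z>.085)&(Z<.108)&(P[...,1]<-.17)&(P[...,1]>-.24)&(abs(P[...,0]-.555)<.05);q=P[l];print(len(q),q.min(0),q.max(0),q.mean(0));print(cv2.minAreaRect(q[:,:2].astype(np.float32)))
E
```

```text
rim [ 0.54878193 -0.11076029  0.06648902] 1274
74 [[539, -169, 65], [540, -180, 171], [544, -178, 173], [548, -176, 174], [555, -169, 142]]
76 [[540, -171, 65], [546, -169, 65], [545, -180, 173], [554, -168, 103], [553, -176, 174]]
78 [[542, -174, 63], [547, -171, 64], [550, -173, 100], [550, -180, 173], [560, -168, 103]]
80 [[543, -176, 63], [548, -174, 64], [552, -175, 101], [556, -173, 103], [556, -179, 172]]
82 [[544, -179, 64], [-9223372036854775808, -9223372036854775808, -9223372036854775808], [553, -178, 104], [558, -175, 102], [566, -168, 63]]
84 [[546, -181, 59], [551, -179, 62], [554, -180, 103], [559, -178, 102], [568, -171, 63]]
86 [[549, -181, 26], [552, -183, 79], [555, -182, 101], [560, -180, 102], [569, -173, 64]]
88 [[552, -181, -1], [552, -187, 95], [556, -185, 103], [561, -182, 103], [570, -176, 64]]
90 [[553, -184, 0], [553, -190, 103], [558, -187, 103], [563, -185, 103], [572, -178, 62]]
92 [[555, -187, -2], [554, -192, 103], [559, -190, 102], [573, -178, 4], [576, -178, 30]]
94 [[556, -190, -1], [555, -195, 104], [560, -192, 101], [575, -180, -2], [581, -177, -1]]
96 [[558, -193, 0], [557, -196, 92], [562, -195, 104], [577, -183, -1], [583, -180, -2]]
98 [[559, -196, 0], [566, -193, 1], [572, -189, -2], [578, -186, -1], [584, -183, -1]]
175 [ 0.55017958 -0.19630743  0.08520403] [ 0.56422374 -0.17063231  0.10563816] [ 0.55693912 -0.18404604  0.10142118]
((0.5574433207511902, -0.1830815225839615), (0.011866477318108082, 0.02639317885041237), 6.550474643707275)<stdin>:7: RuntimeWarning: invalid value encountered in cast
```

Emit:
play_rows(
  jaw=[100,100,100,100,100,100,100,100,100,100],
  slide=[
    [0.5,2,-2],
    [1,3.5,-5],
    [1,4.5,-8],
    [1,5,-12],
    [1,5,-15],
    [1,5,-18],
    [1,5,-21],
    [1,5,-23],
    [1,5,-23],
    [1,5,-23],
  ],
  twist=[-5,-10,-15,-19.8,-19.8,-19.8,-19.8,-19.8,-19.8,-19.8],
)

```text
time_s: 11.93
eef_pos: [0.5631, -0.2444, 0.1951]
orientation: [-2.079, -2.354, 0.001]
ft_force: [-0.5, -0.4, -0.3]
grip_width: 0.053
grip_force: 0.0
```

Emit:
play_rows(
  jaw=[100,100,100,100,100,100,100,100],
  slide=[
    [0,0,-2],
    [0,0,-4],
    [0,0,-6],
    [0,0,-8],
    [0,0,-10],
    [0,0,-11.5],
    [0,0,-11.8],
    [0,0,-11.8],
  ],
  twist=[0,0,0,0,0,0,0,0],
)

```text
time_s: 12.6
eef_pos: [0.5642, -0.2449, 0.0784]
orientation: [2.08, 2.353, 0.001]
ft_force: [-0.1, -0.2, 0.7]
grip_width: 0.0523
grip_force: 0.0
```

Emit:
play_rows(
  jaw=[100,100,100,100,100,100],
  slide=[
    [0,0.8,0],
    [-0.2,1.6,0],
    [-0.3,2.4,0],
    [-0.3,2.8,0],
    [-0.3,3,0],
    [-0.3,3,0],
  ],
  twist=[0,0,0,0,0,0],
)

```text
time_s: 13.1
eef_pos: [0.5608, -0.2135, 0.0779]
orientation: [2.08, 2.354, 0.001]
ft_force: [0.2, -0.1, -0.1]
grip_width: 0.0529
grip_force: 0.0
```

Emit:
play_rows(
  jaw=[100,100,100,100,100,100],
  slide=[
    [0,0.3,0],
    [0,0.6,0],
    [-0.1,0.9,0],
    [-0.1,1,0],
    [-0.1,1,0],
    [-0.1,1,0],
  ],
  twist=[0,0,0,0,0,0],
)

```text
time_s: 13.6
eef_pos: [0.5594, -0.2054, 0.0777]
orientation: [2.083, 2.351, -0.001]
ft_force: [0.7, -2.7, 0.3]
grip_width: 0.0529
grip_force: 0.0
```

```bash
cat >> h.py <<'E'
def rimplane(C=(.549,-.09),lo=.12,hi=.215):
    im,d,P,c=cam('side')
    save(im,'side_last.png')
    return im,P
E
python3 - <<'E'
from h import *
im,P=rimplane(); save(cv2.resize(im[90:270,190:330],None,fx=4,fy=4)[:600],'s4.png')
print(robot.sense()['ft_force'])
E
```

```text
[ 0.63857309 -2.37708058 -0.23222203]
```

View pics/s4.png

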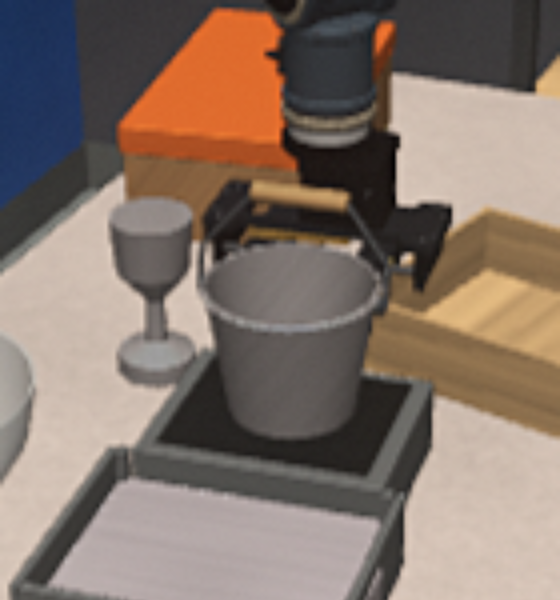

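The pail has begun to tip on its far edge, pressed at about 2.5 N, with bail and gripper clear of each other. Continuing up the arc.

Emit:
play_rows(
  jaw=[100,100,100,100,100,100,100,100],
  slide=[
    [0,0.3,0.3],
    [-0.1,0.7,0.7],
    [-0.1,1,1],
    [-0.2,1.4,1.3],
    [-0.2,1.7,1.6],
    [-0.2,2,1.9],
    [-0.2,2,1.9],
    [-0.2,2,1.9],
  ],
  twist=[0,0,0,0,0,0,0,0],
)

```text
time_s: 14.32
eef_pos: [0.5574, -0.1839, 0.0966]
orientation: [-2.081, -2.353, -0.001]
ft_force: [0.5, -2.3, 1.1]
grip_width: 0.0531
grip_force: 0.0
```

```bash
cat >> h.py <<'E'
# station frame: origin ledge centre
ps=np.radians(6.1); Rz=np.array([[np.cos(ps),-np.sin(ps)],[np.sin(ps),np.cos(ps)]])
def st(P):
    q=P.copy(); q[...,:2]=(P[...,:2]-[.5492,-.096])@Rz; return q
E
python3 - <<'E'
from h import *
print(robot.sense()['ft_force'])
im,d,P,c=cam('top'); S=st(P); v,u=np.mgrid[:384,:512]
# profile at station x~0..+-15: grey pail points
for x0 in (0,):
    m=(abs(S[...,0]-x0)<.012)&(S[...,1]>-.15)&(S[...,1]<.15)&(S[...,2]>.07)
    q=S[m];q=q[np.argsort(q[:,1])];print((q[:,1:]*1000).round().astype(int)[::2].tolist())
E
```

```text
[ 0.48265705 -2.34962617  1.07954816]
[[-139, 434], [-136, 442], [-134, 437], [-133, 433], [-133, 444], [-131, 439], [-130, 445], [-129, 443], [-129, 439], [-128, 448], [-127, 431], [-127, 443], [-126, 440], [-125, 450], [-125, 452], [-124, 434], [-123, 448], [-123, 451], [-122, 445], [-122, 438], [-121, 450], [-120, 452], [-119, 442], [-118, 443], [-118, 444], [-117, 445], [-117, 456], [-116, 439], [-116, 443], [-115, 441], [-115, 441], [-114, 445], [-113, 444], [-113, 445], [-112, 443], [-112, 450], [-111, 441], [-111, 448], [-110, 450], [-110, 448], [-108, 447], [-108, 449], [-108, 447], [-108, 443], [-107, 445], [-106, 446], [-106, 451], [-105, 446], [-104, 449], [-103, 452], [-103, 448], [-102, 450], [-101, 449], [-101, 449], [-100, 450], [-100, 451], [-99, 447], [-99, 450], [-97, 451], [-96, 449], [-96, 447], [-95, 449], [-94, 466], [-94, 462], [-92, 450], [-92, 465], [-91, 468], [-90, 450], [-89, 467], [-89, 464], [-88, 449], [-87, 472], [-87, 464], [-86, 451], [-85, 468], [-84, 467], [-83, 473], [-82, 461], [-81, 468], [-80, 467], [-79, 469], [-78, 471], [-77, 477], [-77, 469
[... 2147 characters left out ...]
, [16, 102], [16, 100], [17, 73], [17, 71], [18, 90], [18, 105], [19, 104], [20, 74], [21, 77], [21, 74], [21, 104], [22, 99], [23, 75], [24, 70], [24, 97], [25, 70], [27, 70], [27, 94], [28, 100], [29, 73], [30, 70], [33, 70], [37, 72], [39, 73], [39, 74], [40, 77], [42, 83], [43, 83], [44, 88], [45, 91], [47, 93], [48, 96], [48, 96], [50, 104], [51, 108], [52, 107], [53, 113], [55, 115], [55, 115], [57, 120], [58, 123], [59, 125], [59, 121], [61, 130], [62, 133], [63, 136], [64, 141], [65, 142], [66, 144], [67, 146], [68, 150], [69, 157], [70, 154], [70, 151], [71, 157], [73, 163], [73, 162], [74, 166], [75, 169], [77, 168], [77, 169], [77, 166], [79, 167], [80, 168], [80, 164], [81, 164]]
```

The tilt is about 12.5°, which matches the model; the tool is about 12 mm short of the lug centre. Carrying on to 22°, then closing.

Emit:
play_rows(
  jaw=[100,100,100,100,100,100,100,100],
  slide=[
    [0,0.4,0.3],
    [-0.1,0.8,0.7],
    [-0.1,1.2,1],
    [-0.2,1.6,1.3],
    [-0.2,1.9,1.6],
    [-0.2,2.1,1.8],
    [-0.2,2.1,1.8],
    [-0.2,2.1,1.8],
  ],
  twist=[0,0,0,0,0,0,0,0],
)

```text
time_s: 15.03
eef_pos: [0.5555, -0.1634, 0.1147]
orientation: [2.082, 2.353, 0.0]
ft_force: [0.2, -1.6, -0.7]
grip_width: 0.0527
grip_force: 0.0
```

Emit:
play_rows(
  jaw=[255,255,255,255,255,255,255,255,255,255],
  slide=[
    [0,0,0],
    [0,0,0],
    [0,0,0],
    [0,0,0],
    [0,0,0],
    [0,0,0],
    [0,0,0],
    [0,0,0],
    [0,0,0],
    [0,0,0],
  ],
  twist=[0,0,0,0,0,0,0,0,0,0],
)

```text
time_s: 15.87
eef_pos: [0.5555, -0.1636, 0.1147]
orientation: [2.082, 2.352, 0.001]
ft_force: [1.0, -2.6, 3.1]
grip_width: 0.0118
grip_force: 31.9
```

```bash
cat >> h.py <<'E'
def tilt():
    s=robot.sense(); im,d,P,c=cam('top'); S=st(P)
    t=st(np.array(s['eef_pos'])[None])[0]; print('tool st',t.round(4),'F',s['ft_force'].round(1),'w',round(s['grip_width'],4),s['grip_force'],'t',s['time_s'])
    return im,S
E
python3 - <<'E'
from h import *
im,S=tilt()
m=(abs(S[...,0])<.025)&(S[...,1]>-.06)&(S[...,1]<.04)&(S[...,2]>.066)&(S[...,2]<.13); q=S[m]
import collections
for y in range(-50,120,10):
    k=S[(abs(S[...,0])<.012)&(abs(S[...,1]*1000-y)<5)&(S[...,2]>.066)&(S[...,2]<.3)][:,2]*1000
    if len(k):print(y,np.percentile(k,[2,50,98]).round())
save(im,'t5.png')
E
```

```text
tool st [-0.0009 -0.0679  0.1147] F [ 1.  -2.6  3.1] w 0.0118 31.882174890233728 t 15.8667
-40 [104. 104. 104.]
-30 [ 96. 119. 212.]
-20 [104. 123. 214.]
-10 [ 86. 118. 128.]
0 [ 82.  86. 122.]
10 [ 79.  87. 105.]
30 [ 68.  91. 258.]
40 [ 68. 255. 259.]
50 [ 81.  90. 257.]
60 [ 97. 104. 110.]
70 [111. 118. 126.]
80 [125. 132. 141.]
90 [140. 147. 156.]
100 [154. 157. 162.]
```

Lug gripped at 11.8 mm, tilt about 23°. Tipping along the arc now.

Emit:
play_rows(
  jaw=[255,255,255,255,255,255,255,255,255,255],
  slide=[
    [0,0.5,0.7],
    [-0.1,1.1,1.4],
    [-0.2,1.8,2.1],
    [-0.3,2.5,2.8],
    [-0.4,3.4,3.5],
    [-0.5,4.3,4.1],
    [-0.6,5.3,4.6],
    [-0.7,6.3,5],
    [-0.7,6.3,5],
    [-0.7,6.3,5],
  ],
  twist=[0,0,0,0,0,0,0,0,0,0],
)

```text
time_s: 16.75
eef_pos: [0.5484, -0.0996, 0.1647]
orientation: [2.08, 2.354, 0.001]
ft_force: [0.5, 0.6, -4.8]
grip_width: 0.0114
grip_force: 30.0
```

```bash
python3 - <<'E'
from h import *
im,S=tilt(); im,d,P,c=cam('side'); save(cv2.resize(im[90:270,190:330],None,fx=4,fy=4)[:600],'s6.png')
E
```

```text
tool st [-0.0011 -0.0035  0.1647] F [ 0.5  0.6 -4.8] w 0.0114 29.99757901299745 t 16.75
```

View pics/s6.png

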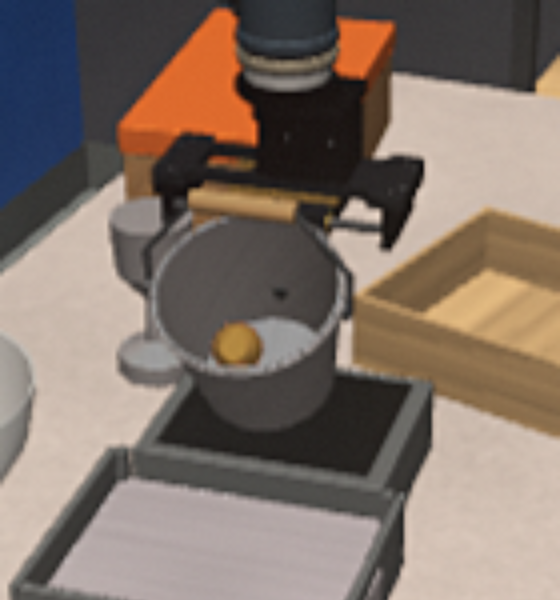

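The side view shows the pail tilted only partly, with its full weight on the gripper: the pinch holds it stiffly and it has left the ledge. Measuring the tilt.

```bash
cat >> h.py <<'E'
def prof():
    im,d,P,c=cam('side'); S=st(P)*1000
    m=(abs(S[...,0]+0)<14)&(S[...,1]>-60)&(S[...,1]<260)&(S[...,2]>66)&(S[...,2]<260)
    q=S[m]; hsv=cv2.cvtColor(im,cv2.COLOR_RGB2HSV)[m]
    for y in range(-60,260,8):
        k=q[abs(q[:,1]-y)<4,2]
        if len(k):print(y,np.percentile(k,[2,50,98]).round().astype(int).tolist(),end='; ')
    print()
    return im,S
E
python3 - <<'E'
from h import *
prof()
E
```

```text
4 [155, 157, 159]; 12 [150, 162, 178]; 20 [68, 182, 207]; 28 [66, 204, 230]; 36 [67, 228, 250]; 44 [66, 144, 255]; 52 [66, 67, 167]; 60 [66, 148, 169]; 68 [66, 153, 167]; 76 [67, 151, 162]; 84 [68, 68, 68]; 92 [107, 109, 111]; 100 [114, 117, 122]; 108 [122, 130, 133]; 116 [131, 139, 147]; 124 [144, 150, 154]; 132 [156, 163, 166]; 140 [164, 172, 175]; 148 [178, 183, 189]; 156 [188, 198, 200]; 164 [195, 198, 202];
```

The tilt stayed at about 27° and the pail moved rigidly. Before regrasping with less overlap I'll try one short upward jerk above the well, so gravity plus inertia turns it in the pinch.

Emit:
play_rows(
  jaw=[255,255,255,255,255,255,255,255,255,255],
  slide=[
    [0,0,-0.8],
    [0,0,-1.6],
    [0,0,-2.4],
    [0,0,-3.2],
    [0,0,-3.6],
    [0,0,-3.6],
    [0,0,0.4],
    [0,0,0.4],
    [0,0,0.4],
    [0,0,0.4],
  ],
  twist=[0,0,0,0,0,0,0,0,0,0],
)

```text
time_s: 17.73
eef_pos: [0.5479, -0.1003, 0.1682]
orientation: [-2.082, -2.352, -0.0]
ft_force: [-0.5, 0.0, -5.1]
grip_width: 0.0117
grip_force: 30.0
```

```bash
python3 - <<'E'
from h import *
prof(); print(robot.sense()['eef_pos'])
E
```

```text
-20 [217, 217, 217]; -12 [207, 227, 248]; -4 [152, 214, 251]; 4 [144, 163, 249]; 12 [134, 143, 242]; 20 [124, 134, 258]; 28 [117, 131, 258]; 36 [110, 122, 258]; 44 [66, 176, 216]; 52 [67, 139, 223]; 60 [66, 129, 238]; 68 [67, 126, 242]; 76 [66, 118, 129]; 84 [67, 112, 124]; 92 [104, 105, 109]; 100 [114, 114, 114]; 108 [113, 113, 113]; 116 [121, 121, 121]; 124 [123, 124, 125]; 132 [128, 193, 256]; 140 [133, 256, 258]; 148 [141, 251, 258]; 156 [138, 141, 215]; 
[ 0.54738217 -0.10011008  0.16755327]
```

The jerk turned it to about 48° with the capsules still inside. One more, smaller.

Emit:
play_rows(
  jaw=[255,255,255,255,255,255,255,255,255,255],
  slide=[
    [0,0,-0.8],
    [0,0,-1.6],
    [0,0,-2.4],
    [0,0,-2.8],
    [0,0,-2.8],
    [0,0,1.2],
    [0,0,1.2],
    [0,0,1.2],
    [0,0,1.2],
    [0,0,1.2],
  ],
  twist=[0,0,0,0,0,0,0,0,0,0],
)

```text
time_s: 18.62
eef_pos: [0.5468, -0.0998, 0.1784]
orientation: [-2.079, -2.35, 0.004]
ft_force: [-0.4, -0.3, -5.0]
grip_width: 0.0115
grip_force: 30.0
```

```bash
python3 - <<'E'
from h import *
im,S=prof(); print(robot.sense()['eef_pos'])
save(cv2.resize(im[90:270,190:330],None,fx=4,fy=4)[:600],'s7.png')
E
```

```text
-28 [251, 251, 251]; -20 [228, 253, 256]; -12 [171, 232, 251]; -4 [153, 165, 257]; 4 [135, 212, 242]; 12 [126, 149, 244]; 20 [115, 126, 195]; 28 [115, 190, 260]; 36 [89, 141, 258]; 44 [87, 127, 208]; 52 [85, 126, 216]; 60 [66, 119, 224]; 68 [67, 114, 234]; 76 [66, 232, 240]; 84 [67, 101, 210]; 92 [104, 107, 108]; 100 [106, 108, 111]; 108 [108, 112, 114]; 116 [114, 114, 119]; 124 [118, 118, 118]; 132 [119, 121, 123]; 140 [118, 123, 214]; 148 [120, 231, 242]; 156 [228, 236, 243]; 164 [234, 236, 238]; 
[ 0.54695414 -0.09985962  0.17849628]
```

View pics/s7.png

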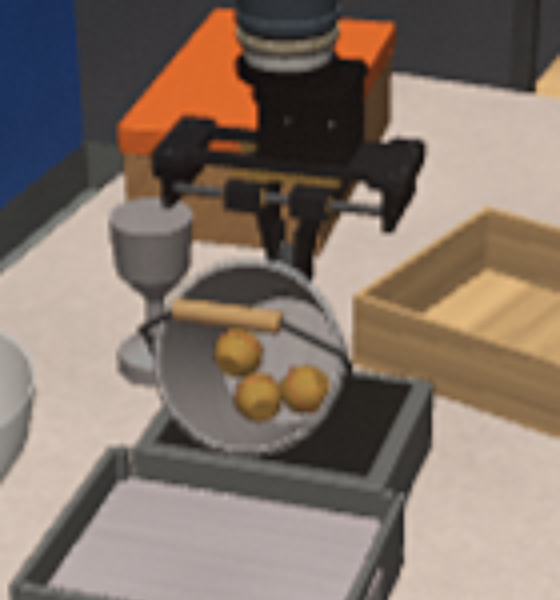

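The tilt is about 61° and the capsules are still inside near the pail's bottom. Next I'll set the bottom edge on the mat near the well and roll the pail over that edge.

Emit:
play_rows(
  jaw=[255,255,255,255,255,255,255,255,255],
  slide=[
    [-0.1,0.6,0],
    [-0.1,1.3,0],
    [-0.2,2,-0.2],
    [-0.3,2.4,-0.5],
    [-0.3,2.6,-0.9],
    [-0.3,2.6,-1.3],
    [-0.3,2.6,-1.6],
    [-0.3,2.6,-1.8],
    [-0.3,2.6,-1.8],
  ],
  twist=[0,0,0,0,0,0,0,0,0],
)

```text
time_s: 19.42
eef_pos: [0.5452, -0.075, 0.1624]
orientation: [-2.083, -2.351, 0.0]
ft_force: [-0.1, 0.1, -3.1]
grip_width: 0.0118
grip_force: 30.0
```

Emit:
play_rows(
  jaw=[255,255,255,255,255,255,255,255,255,255],
  slide=[
    [0,0.5,0],
    [-0.1,1,0.2],
    [-0.2,1.5,0.3],
    [-0.2,2,0.4],
    [-0.3,2.5,0.4],
    [-0.3,3,0.5],
    [-0.4,3.5,0.6],
    [-0.4,4,0.6],
    [-0.4,4,0.6],
    [-0.4,4,0.6],
  ],
  twist=[0,0,0,0,0,0,0,0,0,0],
)

```text
time_s: 20.25
eef_pos: [0.5416, -0.0332, 0.17]
orientation: [-2.08, -2.353, -0.003]
ft_force: [-3.0, -0.9, 8.3]
grip_width: 0.0116
grip_force: 30.5
```

```bash
python3 - <<'E'
from h import *
im,S=prof(); tilt()
save(im[90:270,190:330],'s8.png')
E
```

```text
44 [244, 244, 244]; 52 [116, 202, 246]; 60 [95, 119, 248]; 68 [95, 202, 250]; 76 [69, 199, 243]; 84 [67, 179, 257]; 92 [69, 104, 260]; 100 [66, 92, 259]; 108 [69, 78, 185]; 116 [66, 71, 188]; 124 [66, 72, 192]; 132 [69, 73, 194]; 140 [68, 71, 73]; 148 [67, 75, 203]; 156 [68, 72, 203]; 164 [69, 72, 74]; 172 [67, 71, 74]; 180 [69, 71, 73]; 212 [178, 178, 178]; 220 [163, 177, 181]; 228 [167, 173, 180]; 
tool st [-0.0009  0.0632  0.17  ] F [-3.  -0.7  9.7] w 0.0117 30.512488707972807 t 20.3
```

The pail is lying at about 81° with its mouth out over the well, lip at station y≈184 mm. Rolling on past the edge.

Emit:
play_rows(
  jaw=[255,255,255,255,255,255,255,255,255,255],
  slide=[
    [0,0.4,0],
    [-0.1,0.8,0],
    [-0.1,1.2,0],
    [-0.2,1.6,0],
    [-0.2,2,0],
    [-0.3,2.4,-0.1],
    [-0.3,2.8,-0.2],
    [-0.3,3.2,-0.2],
    [-0.3,3.2,-0.2],
    [-0.3,3.2,-0.2],
  ],
  twist=[0,0,0,0,0,0,0,0,0,0],
)

```text
time_s: 21.18
eef_pos: [0.5384, -0.0001, 0.1683]
orientation: [-2.079, -2.352, -0.004]
ft_force: [-4.5, 0.0, 11.8]
grip_width: 0.0121
grip_force: 30.0
```

```bash
python3 - <<'E'
from h import *
im,S=prof(); tilt()
save(cv2.resize(im[90:270,190:330],None,fx=4,fy=4)[:600],'s9.png')
E
```

```text
-60 [66, 66, 66]; -52 [67, 67, 69]; 68 [68, 77, 86]; 76 [70, 74, 93]; 84 [67, 219, 245]; 92 [68, 217, 250]; 100 [84, 203, 227]; 108 [169, 195, 256]; 116 [94, 185, 254]; 124 [80, 172, 258]; 132 [72, 172, 259]; 140 [82, 171, 174]; 148 [169, 172, 173]; 156 [171, 172, 174]; 164 [172, 173, 175]; 172 [172, 174, 176]; 180 [67, 174, 176]; 188 [68, 78, 179]; 196 [68, 71, 75]; 204 [67, 72, 78]; 236 [132, 133, 133]; 244 [122, 134, 139]; 252 [124, 130, 136]; 
tool st [-0.0006  0.0964  0.1683] F [-4.3  0.3 12.4] w 0.0122 30.019399859011173 t 21.2333
```

View pics/s9.png

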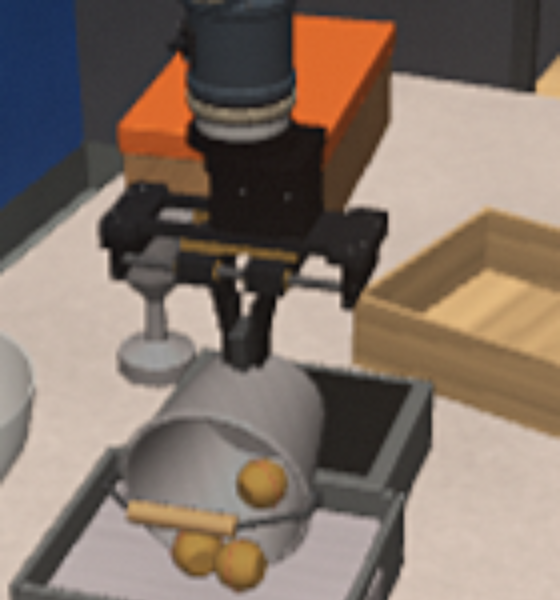

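The pail now lies at about 90°. Two capsules are at the lip, one is inside, and the bail hangs forward. I'll raise it slightly and pull the pail back briskly so the capsules are left over the floor.

Emit:
play_rows(
  jaw=[255,255,255,255,255,255,255,255,255],
  slide=[
    [0,0,0.5],
    [0,0,0.8],
    [0,0,0.8],
    [0.2,-2,0.8],
    [0.5,-4.5,0.8],
    [0.5,-4.5,0.8],
    [0.5,-4.5,0.8],
    [0.5,-4.5,0.8],
    [0.5,-4.5,0.8],
  ],
  twist=[0,0,0,0,0,0,0,0,0],
)

```text
time_s: 22.03
eef_pos: [0.5439, -0.0468, 0.1747]
orientation: [2.081, 2.352, 0.002]
ft_force: [0.5, -1.4, 3.4]
grip_width: 0.0117
grip_force: 30.0
```

```bash
cat >> h.py <<'E'
def caps():
    for n in ('top','side'):
        im,d,P,c=cam(n); S=st(P)
        hsv=cv2.cvtColor(im,cv2.COLOR_RGB2HSV); m=((hsv[...,0]>14)&(hsv[...,0]<26)&(hsv[...,1]>120)&(hsv[...,2]>60)&(S[...,2]<.3)).astype(np.uint8)
        k,l,s,ce=cv2.connectedComponentsWithStats(m)
        for i in range(1,k):
            if s[i,4]>15: print(n,ce[i].round().astype(int),s[i,4],'st',np.nanmedian(S[l==i],0).round(3),'w',np.nanmedian(P[l==i],0).round(3))
E
python3 - <<'E'
from h import *
caps(); im,S=prof(); tilt()
save(cv2.resize(im[90:270,190:330],None,fx=4,fy=4)[:600],'s10.png')
E
```

```text
top [397 117] 339 st [ 0.176 -0.381  0.051] w [ 0.765 -0.457  0.051]
top [219 174] 72 st [0.033 0.24  0.065] w [0.556 0.146 0.065]
top [235 178] 68 st [0.014 0.188 0.067] w [0.544 0.093 0.067]
top [220 190] 75 st [-0.018  0.241  0.065] w [0.505 0.141 0.065]
top [131 191] 74 st [0.011 0.538 0.029] w [0.503 0.44  0.029]
top [159 221] 76 st [-0.098  0.453  0.03 ] w [0.403 0.345 0.03 ]
top [122 223] 77 st [-0.094  0.572  0.03 ] w [0.395 0.463 0.03 ]
side [366  36] 843 st [-0.149 -1.359  0.237] w [ 0.546 -1.463  0.237]
side [347  52] 26 st [-0.065 -1.309  0.165] w [ 0.625 -1.405  0.165]
side [360  53] 16 st [-0.133 -1.302  0.162] w [ 0.555 -1.403  0.162]
side [394  57] 27 st [-0.308 -1.279  0.164] w [ 0.378 -1.4    0.164]
side [468  65] 26 st [-0.652 -1.243  0.162] w [ 0.033 -1.4    0.162]
side [502  68] 39 st [-0.805 -1.226  0.162] w [-0.121 -1.402  0.162]
side [364  89] 1414 st [-0.167 -1.374 -0.036] w [ 0.532 -1.474 -0.036]
side [486 106] 1093 st [-0.788 -1.311 -0.042] w [-0.092 -1.483 -0.042]
side [411 118] 16 st [-0.439 -1.329 -0.166] w [ 0.255 -1.464 -0.166]
side [492 120] 20 st [-0
[... 707 characters left out ...]
e [186 327] 163 st [0.009 0.548 0.028] w [0.501 0.45  0.028]
side [224 350] 181 st [-0.096  0.583  0.029] w [0.392 0.474 0.029]
28 [72, 92, 169]; 36 [73, 95, 236]; 44 [71, 88, 254]; 52 [70, 206, 255]; 60 [69, 202, 243]; 68 [68, 187, 211]; 76 [68, 179, 260]; 84 [179, 252, 260]; 92 [67, 181, 184]; 100 [66, 183, 186]; 108 [67, 185, 187]; 116 [184, 186, 189]; 124 [186, 187, 190]; 132 [186, 187, 189]; 140 [189, 191, 194]; 172 [69, 69, 69]; 180 [67, 69, 74]; 188 [66, 69, 72]; 196 [66, 151, 154]; 204 [140, 153, 158]; 212 [145, 150, 155]; 228 [67, 67, 67]; 236 [68, 70, 72]; 244 [68, 69, 72]; 252 [67, 68, 69]; 
tool st [-0.      0.0494  0.1748] F [ 0.2 -1.8  2.7] w 0.0119 30.006398061457276 t 22.1833
```

View pics/s10.png

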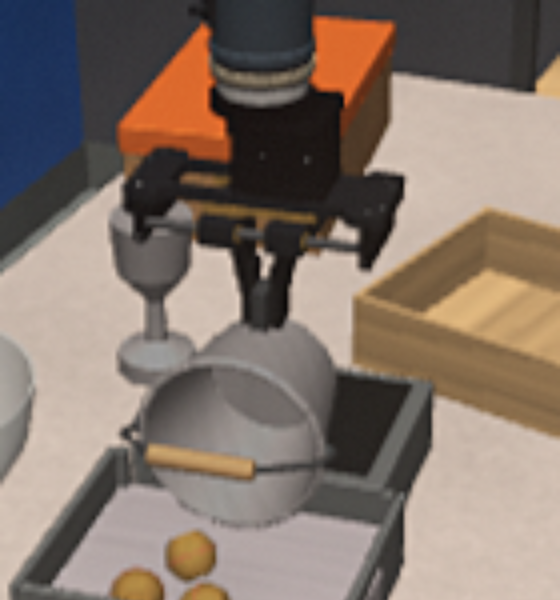

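All three capsules are on the well floor and the pail is empty. One stray was displaced and is now at (.395,.463). Rolling the pail back upright on the ledge.

Emit:
play_rows(
  jaw=[255,255,255,255,255,255,255,255,255,255],
  slide=[
    [0.1,-0.5,-0.2],
    [0.1,-1,-0.4],
    [0.2,-1.7,-0.5],
    [0.3,-2.5,-0.5],
    [0.3,-3.2,-0.6],
    [0.4,-3.9,-0.8],
    [0.5,-4.6,-1],
    [0.6,-5.3,-1.2],
    [0.6,-5.3,-1.2],
    [0.6,-5.3,-1.2],
  ],
  twist=[0,0,0,0,0,0,0,0,0,0],
)

```text
time_s: 23.07
eef_pos: [0.5506, -0.1011, 0.1642]
orientation: [2.082, 2.351, 0.004]
ft_force: [-0.8, -1.9, 11.2]
grip_width: 0.0118
grip_force: 35.1
```

```bash
python3 - <<'E'
from h import *
im,S=prof(); tilt()
E
```

```text
-28 [238, 238, 238]; -20 [201, 210, 220]; -12 [140, 152, 245]; -4 [124, 146, 245]; 4 [120, 192, 230]; 12 [91, 112, 252]; 20 [76, 95, 257]; 28 [70, 84, 257]; 36 [69, 75, 258]; 44 [72, 76, 193]; 52 [72, 78, 200]; 60 [76, 78, 200]; 68 [79, 207, 219]; 76 [80, 215, 221]; 84 [84, 86, 204]; 92 [86, 88, 89]; 100 [88, 89, 92]; 108 [91, 92, 94]; 116 [94, 95, 96]; 124 [96, 98, 99]; 132 [94, 98, 102]; 140 [96, 99, 101]; 148 [211, 213, 215]; 156 [201, 209, 215]; 164 [203, 208, 213]; 172 [67, 67, 68]; 180 [66, 70, 72]; 188 [66, 68, 71]; 196 [67, 69, 72]; 236 [67, 70, 71]; 244 [66, 68, 71]; 252 [68, 68, 68]; 
tool st [ 0.0009 -0.0052  0.1642] F [-1.3 -1.1 10.9] w 0.012 35.14170662943798 t 23.1167
```

Emit:
play_rows(
  jaw=[255,255,255,255,255,255,255,255,255,255],
  slide=[
    [0.1,-0.7,-0.3],
    [0.1,-1.4,-0.6],
    [0.2,-2,-0.9],
    [0.3,-2.6,-1.3],
    [0.3,-3.2,-1.8],
    [0.4,-3.8,-2.3],
    [0.5,-4.5,-2.9],
    [0.5,-5.1,-3.5],
    [0.6,-5.1,-3.5],
    [0.6,-5.1,-3.5],
  ],
  twist=[0,0,0,0,0,0,0,0,0,0],
)

```text
time_s: 24.0
eef_pos: [0.5565, -0.1546, 0.1285]
orientation: [2.081, 2.347, -0.001]
ft_force: [0.6, -5.4, 5.8]
grip_width: 0.0119
grip_force: 30.0
```

```bash
python3 - <<'E'
from h import *
im,S=prof(); tilt()
E
```

```text
-52 [117, 124, 216]; -44 [113, 128, 229]; -36 [107, 225, 258]; -28 [100, 174, 256]; -20 [97, 182, 220]; -12 [89, 99, 222]; -4 [88, 94, 96]; 4 [92, 92, 92]; 28 [67, 67, 71]; 36 [67, 70, 77]; 44 [66, 69, 87]; 52 [66, 89, 210]; 60 [67, 102, 257]; 68 [67, 248, 258]; 76 [66, 113, 121]; 84 [120, 125, 128]; 92 [130, 134, 136]; 100 [138, 146, 148]; 108 [145, 148, 150]; 172 [67, 68, 70]; 180 [67, 69, 73]; 188 [67, 68, 72]; 196 [66, 67, 67]; 236 [69, 70, 72]; 244 [67, 68, 72]; 252 [67, 67, 68]; 
tool st [ 0.001  -0.0591  0.1286] F [ 0.4 -5.2  5.5] w 0.0116 29.991754721850157 t 24.05
```

Emit:
play_rows(
  jaw=[200,150,110,110,110,110,110,110,110,110],
  slide=[
    [0,0,0],
    [0,0,0],
    [0,0,0],
    [0,0,0],
    [0,0,0],
    [0,0,0],
    [0,-0.4,-0.5],
    [0.1,-0.8,-1],
    [0.1,-1.2,-1.5],
    [0.1,-1.6,-1.8],
  ],
  twist=[0,0,0,0,0,0,0,0,0,0],
)

```text
time_s: 24.93
eef_pos: [0.5563, -0.1683, 0.1088]
orientation: [-2.083, -2.352, 0.001]
ft_force: [0.2, -1.8, 2.3]
grip_width: 0.0492
grip_force: 0.2
```

Emit:
play_rows(
  jaw=[110,110,110,110,110,110,110,110,110,110],
  slide=[
    [0.1,-0.5,-0.4],
    [0.1,-1,-0.8],
    [0.2,-1.5,-1.2],
    [0.2,-2,-1.6],
    [0.3,-2.5,-2],
    [0.3,-3,-2.4],
    [0.4,-3.5,-2.8],
    [0.4,-4,-3.2],
    [0.5,-4.5,-3.5],
    [0.5,-5,-3.7],
  ],
  twist=[0,0,0,0,0,0,0,0,0,0],
)

```text
time_s: 25.77
eef_pos: [0.5611, -0.2171, 0.0717]
orientation: [-2.08, -2.352, -0.0]
ft_force: [0.3, 0.4, -0.7]
grip_width: 0.0496
grip_force: 0.0
```

Emit:
play_rows(
  jaw=[110,110,110,110,110,110,110,110,110,110],
  slide=[
    [0.1,-0.8,0],
    [0.2,-1.6,0],
    [0.3,-2.4,0],
    [0.4,-3.2,0],
    [0.4,-4,0],
    [0.4,-4,3],
    [0.4,-5,7],
    [0.4,-6,11],
    [0.4,-7,15],
    [0.4,-8,19],
  ],
  twist=[0,0,0,0,0,0,0,0,0,0],
)

```text
time_s: 26.6
eef_pos: [0.5647, -0.2986, 0.2648]
orientation: [2.083, 2.352, 0.0]
ft_force: [1.1, -0.9, -0.2]
grip_width: 0.0497
grip_force: 0.0
```

Emit:
play_rows(
  jaw=[110,110,110,110,110,110,110,110,110,110],
  slide=[
    [0,0,4],
    [0,0,8],
    [0,0,12],
    [0,0,13],
    [0,0,13],
    [0,0,13],
    [0,0,13],
    [0,0,13],
    [0,0,13],
    [0,0,13],
  ],
  twist=[7,14,21,28,35,42,49,56,63,70],
)

```text
time_s: 27.43
eef_pos: [0.5649, -0.2982, 0.3927]
orientation: [-0.348, -3.122, -0.0]
ft_force: [0.3, -0.2, 0.6]
grip_width: 0.0493
grip_force: 0.0
```

```bash
cat >> h.py <<'E'
from scipy.optimize import least_squares
def pail(z0,c0):
    for n in ('top','wrist'):
        im,d,P,c=cam(n); np.savez('p_'+n,im=im,P=P); Z=P[...,2]; near=np.hypot(P[...,0]-c0[0],P[...,1]-c0[1])<.12
        q=P[near&(abs(Z-z0-.108)<.008)]
        if len(q)<50: print(n,'few',len(q)); continue
        f=lambda p:np.hypot(q[:,0]-p[0],q[:,1]-p[1])-p[2]
        r=least_squares(f,[*c0,.066],loss='soft_l1',f_scale=.002);print(n,'rim',r.x.round(4),len(q))
        hsv=cv2.cvtColor(im,cv2.COLOR_RGB2HSV)
        m=near&(Z>z0+.13)&(Z<z0+.2)&(hsv[...,0]>8)&(hsv[...,0]<28)&(hsv[...,1]>60); g=P[m]
        if len(g)>10: print(n,'grip',np.median(g,0).round(4),cv2.minAreaRect(g[:,:2].astype(np.float32)),len(g))
        m=near&(abs(Z-z0-.039)<.006)&(np.hypot(P[...,0]-r.x[0],P[...,1]-r.x[1])>.066)&(hsv[...,1]<60); g=P[m]
        if len(g)>10: print(n,'lug?',np.median(g,0).round(4),len(g))
E
python3 - <<'E'
from h import *
s=robot.sense();print(s['eef_pos'],R.from_rotvec(s['orientation']).as_matrix()[:,1].round(3),s['joint_pos'][6])
pail(.064,(.551,-.109))
z=np.load('p_top.npz');im=z['im'];save(cv2.resize(im[125:240,170:370],None,fx=4,fy=4),'t11.png')
E
```

```text
[ 0.56494953 -0.29823292  0.39267214] [0.22  0.975 0.   ] 1.8984623383850359
top rim [ 0.5512 -0.1107  0.0669] 336
top grip [ 0.5541 -0.1347  0.2413] ((0.5562508702278137, -0.1345297396183014), (0.07854428887367249, 0.01606077514588833), 8.751119613647461) 151
wrist rim [ 0.5512 -0.1152  0.0664] 2614
wrist grip [ 0.5533 -0.1397  0.2413] ((0.5562724471092224, -0.1371806263923645), (0.07907146215438843, 0.01584075205028057), 7.754698753356934) 1409
wrist lug? [ 0.5616 -0.1907  0.1025] 133
```

View pics/t11.png

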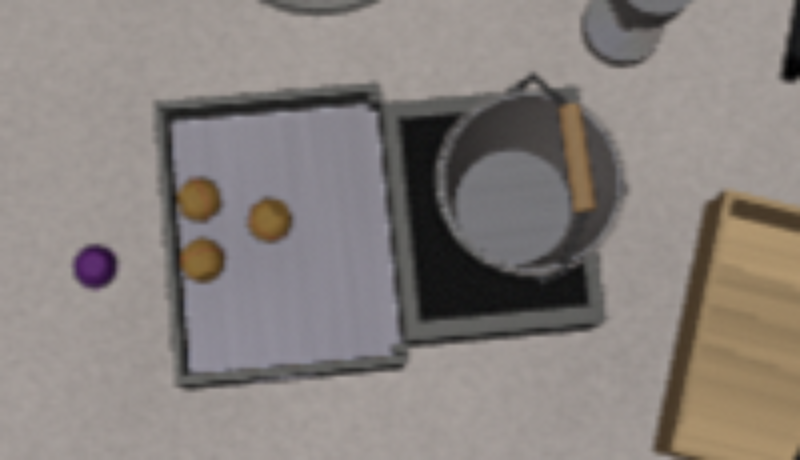

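The pail stands empty and upright on the ledge. Strays are next; C is at (.503,.44), away from the look-alikes.

Emit:
play_rows(
  jaw=[90,90,90,90,90,90,90,90,90,90],
  slide=[
    [0,3,0],
    [0,7,0],
    [0,11,0],
    [0,15,0],
    [0,19,0],
    [0,23,0],
    [0,27,0],
    [0,31,0],
    [0,35,0],
    [-1,39,0],
  ],
  twist=[-7,-14,-21,-28,-35,-42,-49,-56,-63,-70],
)

```text
time_s: 28.37
eef_pos: [0.5593, 0.0743, 0.3925]
orientation: [2.003, 2.419, 0.001]
ft_force: [-0.1, -0.3, -0.4]
grip_width: 0.0564
grip_force: 0.0
```

Emit:
play_rows(
  jaw=[90,90,90,90,90,90,90,90,90,90],
  slide=[
    [-1,4,-1],
    [-1,8,-3],
    [-2,12,-6],
    [-3,16,-9],
    [-4,20,-12],
    [-5,24,-15],
    [-5,28,-18],
    [-5,32,-20],
    [-5,35,-22],
    [-5,35,-22],
  ],
  twist=[0,0,0,0,0,0,0,0,0,0],
)

```text
time_s: 29.2
eef_pos: [0.5092, 0.4203, 0.1739]
orientation: [1.997, 2.425, 0.0]
ft_force: [0.2, 0.1, 0.6]
grip_width: 0.0563
grip_force: 0.0
```

```bash
cat >> h.py <<'E'
def gold():
    s=robot.sense();print(s['eef_pos'].round(4),R.from_rotvec(s['orientation']).as_matrix()[:,1].round(3),s['time_s'])
    for n in ('top','wrist'):
        im,d,P,c=cam(n); hsv=cv2.cvtColor(im,cv2.COLOR_RGB2HSV)
        m=((hsv[...,0]>14)&(hsv[...,0]<26)&(hsv[...,1]>120)&(hsv[...,2]>60)&(P[...,2]<.09)&(P[...,1]>-.05)).astype(np.uint8)
        k,l,t,ce=cv2.connectedComponentsWithStats(m); C=np.array(c['xyz'])
        for i in range(1,k):
            if t[i,4]>40 :
                q=P[l==i]; q=q[np.isfinite(q).all(1)]
                if not len(q): continue
                r=least_squares(lambda p:np.linalg.norm(q-p,axis=1)-.019,np.median(q,0)-[0,0,.015],loss='soft_l1',f_scale=.002)
                print(n,ce[i].round().astype(int),t[i,4],'c',r.x.round(4),'st',st(r.x[None])[0].round(3))
E
python3 - <<'E'
from h import *
gold()
E
```

```text
[0.5092 0.4203 0.1739] [0.981 0.192 0.   ] 29.2
top [219 175] 73 c [0.5587 0.1472 0.05  ] st [0.035 0.241 0.05 ]
top [237 179] 73 c [0.5413 0.0886 0.0503] st [0.012 0.184 0.05 ]
top [220 190] 73 c [0.5081 0.143  0.0497] st [-0.016  0.242  0.05 ]
top [131 191] 75 c [0.5055 0.4451 0.0153] st [0.014 0.543 0.015]
top [159 221] 75 c [0.4035 0.3483 0.0149] st [-0.098  0.457  0.015]
top [122 223] 75 c [0.3951 0.4684 0.0144] st [-0.093  0.578  0.014]
wrist [153 119] 1203 c [0.3952 0.4667 0.0145] st [-0.093  0.576  0.015]
wrist [263 166] 1069 c [0.5048 0.4431 0.0146] st [0.013 0.541 0.015]
wrist [152 237] 580 c [0.4035 0.3452 0.0147] st [-0.098  0.454  0.015]
```

Emit:
play_rows(
  jaw=[90,90,90,90,90,90,90,90,90,90],
  slide=[
    [-0.2,1.2,-2],
    [-0.4,2.3,-5],
    [-0.4,2.3,-8],
    [-0.4,2.3,-11],
    [-0.4,2.3,-14],
    [-0.4,2.3,-16],
    [-0.4,2.3,-16.8],
    [-0.4,2.3,-16.8],
    [-0.4,2.3,-16.8],
    [-0.4,2.3,-16.8],
  ],
  twist=[0,0,0,0,0,0,0,0,0,0],
)

```text
time_s: 30.13
eef_pos: [0.5066, 0.4427, 0.0088]
orientation: [1.993, 2.427, 0.005]
ft_force: [-0.2, -0.5, -0.3]
grip_width: 0.0563
grip_force: 0.0
```

Emit:
play_rows(
  jaw=[255,255,255,255,255,255,255,255,255,255],
  slide=[
    [0,0,0],
    [0,0,0],
    [0,0,0],
    [0,0,0],
    [0,0,0],
    [0,0,0],
    [0,0,0],
    [0,0,2],
    [0,0,5],
    [0,0,9],
  ],
  twist=[0,0,0,0,0,0,0,0,0,0],
)

```text
time_s: 30.97
eef_pos: [0.5029, 0.4402, 0.0941]
orientation: [-1.992, -2.429, 0.012]
ft_force: [-0.2, 1.2, -0.9]
grip_width: 0.0352
grip_force: 30.0
```

Emit:
play_rows(
  jaw=[255,255,255,255,255,255,255,255,255,255],
  slide=[
    [0.5,-2,2],
    [1.5,-6,3],
    [2.5,-10,4],
    [3.5,-14,4],
    [4.5,-18,4],
    [5.5,-22,4],
    [6.5,-26,4],
    [7.5,-30,4],
    [8.2,-34,4],
    [9,-37,4],
  ],
  twist=[-1,-2,-3,-4,-5,-5,-5,-5,-5,-5],
)

```text
time_s: 31.8
eef_pos: [0.5947, 0.0676, 0.1364]
orientation: [2.1, 2.336, -0.003]
ft_force: [0.8, 0.4, 0.1]
grip_width: 0.0354
grip_force: 30.0
```

Emit:
play_rows(
  jaw=[255,255,255,255,255,255],
  slide=[
    [0.3,-3,0],
    [0.6,-5,0],
    [0.6,-5,-2],
    [0.6,-5,-3],
    [0.6,-5,-3],
    [0.6,-5,-3],
  ],
  twist=[0,0,0,0,0,0],
)

```text
time_s: 32.3
eef_pos: [0.6002, 0.0233, 0.1057]
orientation: [-2.093, -2.34, 0.002]
ft_force: [0.4, 0.6, -0.3]
grip_width: 0.0353
grip_force: 30.0
```

Emit:
play_rows(
  jaw=[255,255,255,255,200,130,130,130,130,130],
  slide=[
    [0,0,-2],
    [0,0,-4],
    [0,0,-5.7],
    [0,0,-6],
    [0,0,-6],
    [0,0,-6],
    [0,0,-6],
    [0,0,-5],
    [0,0,-1],
    [0,0,3],
  ],
  twist=[0,0,0,0,0,0,0,0,0,0],
)

```text
time_s: 33.13
eef_pos: [0.6, 0.0219, 0.1377]
orientation: [-2.095, -2.338, 0.004]
ft_force: [1.6, 0.7, 0.4]
grip_width: 0.0429
grip_force: 0.0
```

Emit:
play_rows(
  jaw=[90,90,90,90,90,90,90,90,90,90],
  slide=[
    [-1.5,3,0],
    [-3.5,6.5,0],
    [-5.5,10,0],
    [-7.5,13.5,0],
    [-9.5,17,0],
    [-11.5,20.5,0],
    [-13.5,24,0],
    [-15.5,27.5,0],
    [-18,30,0],
    [-19.6,32.3,0],
  ],
  twist=[0,0,0,0,0,0,0,0,0,0],
)

```text
time_s: 33.97
eef_pos: [0.4028, 0.3477, 0.1385]
orientation: [-2.092, -2.342, -0.003]
ft_force: [0.9, -0.5, -0.0]
grip_width: 0.0564
grip_force: 0.0
```

```bash
python3 - <<'E'
from h import *
gold()
E
```

```text
[0.4028 0.3477 0.1385] [0.994 0.112 0.001] 33.9667
top [256 163] 76 c [0.6013 0.0251 0.0451] st [0.065 0.115 0.045]
top [219 175] 72 c [0.5588 0.1465 0.0475] st [0.035 0.24  0.047]
top [237 179] 73 c [0.5412 0.0888 0.0475] st [0.012 0.185 0.047]
top [220 190] 74 c [0.5071 0.1429 0.0471] st [-0.016  0.242  0.047]
top [159 221] 75 c [0.4044 0.3477 0.0147] st [-0.097  0.457  0.015]
wrist [270  52] 1663 c [0.3951 0.4669 0.0146] st [-0.093  0.576  0.015]
wrist [262 197] 1221 c [0.4035 0.3456 0.0146] st [-0.098  0.455  0.015]
wrist [154 248] 96 c [0.3102 0.2995 0.0114] st [-0.196  0.419  0.011]
```

Emit:
play_rows(
  jaw=[90,90,90,90,90,90,255,255,255,255],
  slide=[
    [0.1,-0.1,-3],
    [0.1,-0.1,-6],
    [0.1,-0.1,-9],
    [0.1,-0.1,-12],
    [0.1,-0.1,-13.1],
    [0.1,-0.1,-13.1],
    [0.1,-0.1,-13.1],
    [0.1,-0.1,-13.1],
    [0.1,-0.1,-13.1],
    [0.1,-0.1,-13.1],
  ],
  twist=[0,0,0,0,0,0,0,0,0,0],
)

```text
time_s: 34.9
eef_pos: [0.4069, 0.3448, 0.0074]
orientation: [-2.096, -2.34, -0.005]
ft_force: [-0.7, 0.4, 0.7]
grip_width: 0.0372
grip_force: 0.8
```

Emit:
play_rows(
  jaw=[255,255,255,255,255,255,255],
  slide=[
    [0,0,0],
    [0,0,0],
    [0,0,2],
    [0,0,5],
    [0,0,9],
    [0,0,13],
    [0,0,13],
  ],
  twist=[0,0,0,0,0,0,0],
)

```text
time_s: 35.48
eef_pos: [0.4102, 0.3474, 0.1436]
orientation: [2.097, 2.339, 0.024]
ft_force: [0.9, 0.4, -0.0]
grip_width: 0.0354
grip_force: 30.0
```

Emit:
play_rows(
  jaw=[255,255,255,255,255,255,255,255,255,255],
  slide=[
    [1,-3,0],
    [2.5,-6.5,0],
    [4,-10,0],
    [5.5,-13.5,0],
    [6.5,-17,0],
    [7,-21,0],
    [7,-25,0],
    [7,-29,0],
    [7,-33,0],
    [7,-34,0],
  ],
  twist=[0,0,0,0,0,0,0,0,0,0],
)

```text
time_s: 36.32
eef_pos: [0.4756, -0.0029, 0.1363]
orientation: [2.105, 2.328, -0.001]
ft_force: [-0.7, -0.2, -0.4]
grip_width: 0.0354
grip_force: 30.0
```

Emit:
play_rows(
  jaw=[255,255,255,255],
  slide=[
    [0,0,-2],
    [0,0,-4],
    [0,0,-4],
    [0,0,-4],
  ],
  twist=[0,0,0,0],
)

```text
time_s: 36.65
eef_pos: [0.4755, 0.0042, 0.0955]
orientation: [-2.095, -2.339, 0.002]
ft_force: [0.6, -1.0, 0.2]
grip_width: 0.0358
grip_force: 30.0
```

Emit:
play_rows(
  jaw=[255,255,255,255,200,130,130,130,130,130],
  slide=[
    [0,0.3,-2],
    [0,0.3,-4],
    [0,0.3,-5.2],
    [0,0.3,-5.3],
    [0,0.3,-5.3],
    [0,0.3,-5.3],
    [0,0.3,-5.3],
    [0,0.3,-4],
    [0,0.3,0],
    [0,0.3,4],
  ],
  twist=[0,0,0,0,0,0,0,0,0,0],
)

```text
time_s: 37.48
eef_pos: [0.4751, 0.0067, 0.1367]
orientation: [-2.096, -2.338, 0.004]
ft_force: [1.0, 0.9, 0.1]
grip_width: 0.0426
grip_force: 0.0
```

Emit:
play_rows(
  jaw=[90,90,90,90,90,90,90,90,90,90],
  slide=[
    [0,4,0],
    [0,8,0],
    [0,12,0],
    [0,16,0],
    [-1,20,0],
    [-2,24,0],
    [-3,28,0],
    [-4,32,0],
    [-5,36,0],
    [-6,40,0],
  ],
  twist=[0,0,0,0,0,0,0,0,0,0],
)

```text
time_s: 38.32
eef_pos: [0.4156, 0.4092, 0.1372]
orientation: [2.096, 2.34, 0.004]
ft_force: [0.7, 0.3, 0.3]
grip_width: 0.0564
grip_force: 0.0
```

Emit:
play_rows(
  jaw=[90,90,90,90],
  slide=[
    [-1,3,0],
    [-2,6,0],
    [-2,6,0],
    [-2,6,0],
  ],
  twist=[0,0,0,0],
)

```text
time_s: 38.65
eef_pos: [0.3948, 0.4694, 0.1365]
orientation: [-2.091, -2.344, -0.002]
ft_force: [-0.2, -0.7, 0.3]
grip_width: 0.0562
grip_force: 0.0
```

```bash
python3 - <<'E'
from h import *
gold()
E
```

```text
[0.3948 0.4694 0.1365] [0.993 0.114 0.001] 38.65
top [256 163] 76 c [0.6016 0.0265 0.0432] st [0.065 0.116 0.043]
top [219 175] 72 c [0.5574 0.1469 0.0454] st [0.034 0.241 0.045]
top [237 179] 74 c [0.5408 0.0887 0.0457] st [0.011 0.185 0.046]
top [220 190] 79 c [0.5075 0.1426 0.0456] st [-0.016  0.242  0.046]
top [260 200] 79 c [0.4762 0.01   0.0431] st [-0.061  0.113  0.043]
top [122 223] 72 c [0.395  0.4692 0.0146] st [-0.093  0.578  0.015]
wrist [257 189] 1255 c [0.3953 0.4668 0.0146] st [-0.093  0.576  0.015]
```

Emit:
play_rows(
  jaw=[90,90,90,90,90,90,255,255,255,255],
  slide=[
    [0,-0.2,-3],
    [0,-0.2,-6],
    [0,-0.2,-9],
    [0,-0.2,-12],
    [0,-0.2,-12.9],
    [0,-0.2,-12.9],
    [0,-0.2,-12.9],
    [0,-0.2,-12.9],
    [0,-0.2,-12.9],
    [0,-0.2,-12.9],
  ],
  twist=[0,0,0,0,0,0,0,0,0,0],
)

```text
time_s: 39.58
eef_pos: [0.3969, 0.4659, 0.0085]
orientation: [-2.096, -2.339, -0.005]
ft_force: [-0.3, 0.7, 1.6]
grip_width: 0.0371
grip_force: 1.8
```

Emit:
play_rows(
  jaw=[255,255,255,255,255,255,255],
  slide=[
    [0,0,0],
    [0,0,0],
    [0,0,2],
    [0,0,5],
    [0,0,9],
    [0,0,13],
    [0,0,13],
  ],
  twist=[0,0,0,0,0,0,0],
)

```text
time_s: 40.17
eef_pos: [0.3998, 0.4691, 0.1455]
orientation: [-2.096, -2.338, -0.025]
ft_force: [1.0, 1.3, -0.5]
grip_width: 0.0355
grip_force: 30.0
```

Emit:
play_rows(
  jaw=[255,255,255,255,255,255,255,255,255,255],
  slide=[
    [1,-4,0],
    [2,-8,0],
    [3,-12,0],
    [4,-16,0],
    [5,-20,0],
    [6,-24,0],
    [7,-28,0],
    [7.6,-32,0],
    [7.6,-36,0],
    [7.6,-39.8,0],
  ],
  twist=[0,0,0,0,0,0,0,0,0,0],
)

```text
time_s: 41.0
eef_pos: [0.4722, 0.0647, 0.1371]
orientation: [2.097, 2.339, 0.002]
ft_force: [0.1, 0.3, -1.0]
grip_width: 0.0354
grip_force: 30.0
```

Emit:
play_rows(
  jaw=[255,255,255,255],
  slide=[
    [0,0,-2],
    [0,0,-4],
    [0,0,-4],
    [0,0,-4],
  ],
  twist=[0,0,0,0],
)

```text
time_s: 41.33
eef_pos: [0.4715, 0.0669, 0.0965]
orientation: [-2.096, -2.339, 0.002]
ft_force: [-0.3, 0.8, -0.4]
grip_width: 0.0357
grip_force: 30.0
```

Emit:
play_rows(
  jaw=[255,255,255,255,200,130,130,130,130,130],
  slide=[
    [0,0,-2],
    [0,0,-4],
    [0,0,-5.5],
    [0,0,-5.6],
    [0,0,-5.6],
    [0,0,-5.6],
    [0,0,-5.6],
    [0,0,-4],
    [0,0,0],
    [0,0,4],
  ],
  twist=[0,0,0,0,0,0,0,0,0,0],
)

```text
time_s: 42.17
eef_pos: [0.4713, 0.0667, 0.1379]
orientation: [-2.096, -2.339, 0.003]
ft_force: [1.3, 0.7, -0.1]
grip_width: 0.0425
grip_force: 0.0
```

Emit:
play_rows(
  jaw=[100,100,100,100,100,100,100,100,100,100],
  slide=[
    [0,0,4],
    [0,0,8],
    [1,0,12],
    [2,0,16],
    [3,0,20],
    [4,-2,24],
    [5,-4,26],
    [6,-6,26],
    [7,-8,26],
    [7,-10,26],
  ],
  twist=[7,14,21,28,35,42,49,56,63,70],
)

```text
time_s: 43.0
eef_pos: [0.5433, -0.034, 0.3983]
orientation: [0.365, 3.117, 0.001]
ft_force: [0.1, 1.1, -0.6]
grip_width: 0.053
grip_force: 0.0
```

Emit:
play_rows(
  jaw=[100,100,100,100,100,100,100],
  slide=[
    [0,-2,0],
    [0,-3,0],
    [0,-4,0],
    [0,-4,0],
    [0,-4,0],
    [0,-4,0],
    [0,-4,0],
  ],
  twist=[7,14,20,20,20,20,20],
)

```text
time_s: 43.58
eef_pos: [0.5422, -0.0718, 0.3971]
orientation: [-0.172, 3.136, 0.001]
ft_force: [-0.1, 0.1, -0.5]
grip_width: 0.0528
grip_force: 0.0
```

```bash
python3 - <<'E'
from h import *
gold(); pail(.064,(.551,-.113))
im,d,P,c=cam('top');Z=P[...,2];v,u=np.mgrid[:384,:512]
bx=(u>325)&(u<425)&(v>165)&(v<262);hsv=cv2.cvtColor(im,cv2.COLOR_RGB2HSV)
m=bx&(Z>.055)&(Z<.085)&(hsv[...,1]>60);print('crate',cv2.minAreaRect(P[m][:,:2].astype(np.float32)))
E
```

```text
[ 0.5422 -0.0718  0.3971] [-0.11   0.994  0.   ] 43.5833
top [256 163] 77 c [0.601  0.0261 0.0408] st [0.064 0.116 0.041]
top [219 175] 69 c [0.5586 0.1473 0.0433] st [0.035 0.241 0.043]
top [237 180] 70 c [0.5414 0.0886 0.0433] st [0.012 0.184 0.043]
top [220 190] 74 c [0.5077 0.1432 0.0426] st [-0.016  0.242  0.043]
top [260 200] 77 c [0.477  0.0109 0.0408] st [-0.06   0.114  0.041]
top [242 201] 77 c [0.4719 0.0715 0.0409] st [-0.059  0.175  0.041]
wrist [471  25] 435 c [0.3149 0.2301 0.0274] st [-0.198  0.349  0.027]
wrist [501  13] 338 c [0.3017 0.2543 0.0232] st [-0.209  0.375  0.023]
wrist [314 117] 424 c [0.4766 0.0085 0.0403] st [-0.061  0.112  0.04 ]
wrist [352 118] 438 c [0.4725 0.0686 0.0403] st [-0.059  0.172  0.04 ]
wrist [394 146] 415 c [0.5076 0.141  0.0428] st [-0.016  0.24   0.043]
wrist [355 164] 370 c [0.5413 0.0862 0.043 ] st [0.011 0.182 0.043]
wrist [390 178] 368 c [0.5579 0.1453 0.0427] st [0.034 0.239 0.043]
wrist [311 195] 353 c [0.6015 0.0235 0.0404] st [0.065 0.113 0.04 ]
top rim [ 0.5526 -0.1128  0.069 ] 60
wrist rim [ 0.551  -0.113   0.0663] 2117
wrist grip [ 0.5521 -0.1357  0.2414] ((0.55668705701828, -0.136500746011734), (0.08002769201993942, 0.015757830813527107), 7.538693904876709) 1169
crate ((0.43632394075393677, -0.37239694595336914), (0.21496184170246124, 0.22070159018039703), 76.54786682128906)
```

All six capsules are on the floor. Now fetching the pail by its bail.

Emit:
play_rows(
  jaw=[60,60,60,60,60,60,60,60,60,60],
  slide=[
    [0.5,-2.5,0],
    [1,-5,0],
    [1.3,-6.5,-2],
    [1.3,-6.5,-5],
    [1.3,-6.5,-8],
    [1.3,-6.5,-11],
    [1.3,-6.5,-14],
    [1.3,-6.5,-17],
    [1.3,-6.5,-18],
    [1.3,-6.5,-18],
  ],
  twist=[1,1,1,1,1,1,1,1,1,1],
)

```text
time_s: 44.67
eef_pos: [0.5535, -0.1373, 0.2141]
orientation: [0.199, -3.129, -0.002]
ft_force: [0.8, -0.6, 1.0]
grip_width: 0.0665
grip_force: 0.0
```

Emit:
play_rows(
  jaw=[255,255,255,255,255,255,255,255,255,255],
  slide=[
    [0,0,0],
    [0,0,0],
    [0,0,0],
    [0,0,0],
    [0,0,0],
    [0,0,0],
    [0,0,0],
    [0,0,0],
    [0,0,0],
    [0,0,0],
  ],
  twist=[0,0,0,0,0,0,0,0,0,0],
)

```text
time_s: 45.5
eef_pos: [0.5551, -0.1378, 0.2167]
orientation: [0.2, -3.135, -0.0]
ft_force: [-0.6, 0.8, 0.1]
grip_width: 0.0153
grip_force: 30.0
```

Emit:
play_rows(
  jaw=[255,255,255,255,255,255,255,255,255],
  slide=[
    [0,0,0.5],
    [0,0,1.5],
    [0,0,2.5],
    [0,0,4],
    [0,0,5.5],
    [0,0,7],
    [0,0,7],
    [0,0,7],
    [0,0,7],
  ],
  twist=[0,0,0,0,0,0,0,0,0],
)

```text
time_s: 46.25
eef_pos: [0.5546, -0.1379, 0.2862]
orientation: [0.199, -3.134, -0.001]
ft_force: [-0.3, 0.0, -4.4]
grip_width: 0.0149
grip_force: 30.0
```

Emit:
play_rows(
  jaw=[255,255,255,255,255,255,255,255,255,255],
  slide=[
    [-0.2,-0.5,0],
    [-0.7,-1.5,0],
    [-1.3,-2.7,0],
    [-2,-4,0],
    [-2.7,-5.5,0],
    [-3.4,-7,0],
    [-4.1,-8.5,0],
    [-4.8,-10,0],
    [-5.5,-11.5,0],
    [-6.2,-13,0],
  ],
  twist=[-1,-2,-4,-6,-8,-10,-12,-14,-16,-18],
)

```text
time_s: 47.08
eef_pos: [0.4922, -0.2697, 0.2868]
orientation: [0.3, 3.127, 0.0]
ft_force: [-1.2, -0.4, -3.0]
grip_width: 0.0152
grip_force: 30.0
```

Emit:
play_rows(
  jaw=[255,255,255,255,255,255,255,255,255,255],
  slide=[
    [-0.7,-1.5,0],
    [-1.5,-3,0],
    [-2.2,-4.5,0],
    [-3,-6,0],
    [-3.7,-7.5,0],
    [-4.5,-9,0],
    [-5.2,-10.3,0],
    [-5.9,-11.4,0],
    [-6.2,-11.9,0],
    [-6.2,-11.9,0],
  ],
  twist=[-2,-4,-6,-8,-10,-12,-14,-15,-16,-17],
)

```text
time_s: 47.92
eef_pos: [0.4298, -0.3887, 0.2868]
orientation: [-0.759, -3.048, 0.001]
ft_force: [-1.3, -0.2, -3.4]
grip_width: 0.0151
grip_force: 30.0
```

```bash
python3 - <<'E'
from h import *
s=robot.sense();print(s['eef_pos'],R.from_rotvec(s['orientation']).as_matrix()[:,1].round(3),s['ft_force'])
im,d,P,c=cam('top');Z=P[...,2]; near=np.hypot(P[...,0]-.44,P[...,1]+.367)<.1
q=P[near&(Z>.225)&(Z<.26)]
r=least_squares(lambda p:np.hypot(q[:,0]-p[0],q[:,1]-p[1])-p[2],[.44,-.367,.066],loss='soft_l1',f_scale=.002);print(r.x,len(q))
im,d,P,c=cam('side');Z=P[...,2]; near=np.hypot(P[...,0]-.44,P[...,1]+.367)<.1
q=P[near&(Z>.225)&(Z<.26)]
r=least_squares(lambda p:np.hypot(q[:,0]-p[0],q[:,1]-p[1])-p[2],[.44,-.367,.066],loss='soft_l1',f_scale=.002);print(r.x,len(q),np.median(q[:,2]))
E
```

```text
[ 0.42975205 -0.38866345  0.28681434] [ 0.469  0.883 -0.001] [-1.31404333 -0.16184534 -3.40416103]
[ 0.44018403 -0.36361494  0.06600196] 339
[ 0.44125336 -0.36578688  0.06532123] 498 0.2371494286073671
```

Emit:
play_rows(
  jaw=[255,255,255,255,255,255,255,255,255,255],
  slide=[
    [0,-0.1,-1.5],
    [0,-0.2,-3.5],
    [0,-0.2,-5.5],
    [0,-0.2,-7.5],
    [0,-0.2,-9.5],
    [0,-0.2,-11],
    [0,-0.2,-12],
    [0,-0.2,-12.5],
    [0,-0.2,-12.8],
    [0,-0.2,-12.8],
  ],
  twist=[0,0,0,0,0,0,0,0,0,0],
)

```text
time_s: 48.85
eef_pos: [0.4317, -0.3892, 0.1593]
orientation: [0.752, 3.049, -0.0]
ft_force: [-1.2, -0.4, -3.8]
grip_width: 0.015
grip_force: 30.0
```

Still hanging, at -3.8 N, so a little lower.

Emit:
play_rows(
  jaw=[255,255,255,255,255],
  slide=[
    [0,0,-0.1],
    [0,0,-0.2],
    [0,0,-0.3],
    [0,0,-0.3],
    [0,0,-0.3],
  ],
  twist=[0,0,0,0,0],
)

```text
time_s: 49.27
eef_pos: [0.4315, -0.3912, 0.1584]
orientation: [0.753, 3.046, -0.004]
ft_force: [-3.2, -0.9, 7.3]
grip_width: 0.015
grip_force: 30.0
```

Emit:
play_rows(
  jaw=[200,150,100,100,100,100,100,100,100,100],
  slide=[
    [0,0,0.1],
    [0,0,0.1],
    [0,0,0.1],
    [0,0,0.1],
    [0,0,0.1],
    [0,0,0.1],
    [0,0,2],
    [0,0,5],
    [0,0,9],
    [0,0,13],
  ],
  twist=[0,0,0,0,0,0,0,0,0,0],
)

```text
time_s: 50.1
eef_pos: [0.4305, -0.3884, 0.2864]
orientation: [-0.752, -3.048, -0.001]
ft_force: [1.6, 0.4, 0.2]
grip_width: 0.0527
grip_force: 0.0
```

Emit:
play_rows(
  jaw=[100,100,100,100,100,100,100,100,100,100],
  slide=[
    [0,0,4],
    [0,0,8],
    [0,3,10],
    [0,6,10],
    [0,9,10],
    [0,12,10],
    [0,12,10],
    [0,12,10],
    [0,12,10],
    [0,12,10],
  ],
  twist=[0,0,0,0,0,0,0,0,0,0],
)

```text
time_s: 50.93
eef_pos: [0.4307, -0.2703, 0.3857]
orientation: [-0.756, -3.049, 0.001]
ft_force: [-1.2, 0.7, 0.9]
grip_width: 0.0529
grip_force: 0.0
```

```bash
python3 - <<'E'
from h import *
gold(); pail(.006,(.441,-.366))
im=np.load('p_top.npz')['im'];save(cv2.resize(im[100:300,80:440],None,fx=2.2,fy=2.2),'end.png')
E
```

```text
[ 0.4307 -0.2703  0.3857] [ 0.467  0.884 -0.001] 50.9333
top [256 163] 74 c [0.6009 0.026  0.0402] st [0.064 0.116 0.04 ]
top [219 175] 72 c [0.5582 0.148  0.0434] st [0.035 0.242 0.043]
top [237 180] 68 c [0.5405 0.0878 0.0434] st [0.011 0.184 0.043]
top [220 190] 72 c [0.5075 0.1429 0.0431] st [-0.016  0.242  0.043]
top [260 200] 77 c [0.4765 0.0107 0.0407] st [-0.061  0.114  0.041]
top [242 201] 77 c [0.4725 0.0712 0.0404] st [-0.058  0.174  0.04 ]
wrist [477  71] 541 c [0.4722 0.0686 0.0403] st [-0.059  0.172  0.04 ]
wrist [439  94] 496 c [0.476  0.0085 0.0404] st [-0.062  0.112  0.04 ]
wrist [501  99] 41 c [0.5422 0.085  0.0453] st [0.012 0.181 0.045]
wrist [501 111] 389 c [0.5404 0.0862 0.043 ] st [0.011 0.182 0.043]
wrist [475 163] 444 c [0.6011 0.0235 0.0404] st [0.064 0.113 0.04 ]
top rim [ 0.4437 -0.366   0.067 ] 185
top grip [ 0.4081 -0.3752  0.1825] ((0.4095817506313324, -0.37709954380989075), (0.015814101323485374, 0.025211339816451073), 69.33626556396484) 49
wrist rim [ 0.4421 -0.368   0.0664] 1324
wrist grip [ 0.4291 -0.3886  0.1828] ((0.416463702917099, -0.38305968046188354), (0.018146082758903503, 0.10994385182857513), 60.232200622558594) 825
```

View pics/end.png

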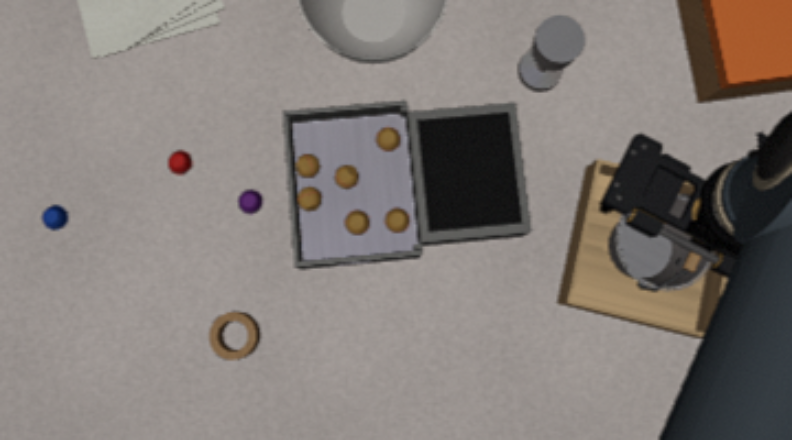

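The top view shows six capsules on the well floor and the pail upright in its crate, rim at the right height. The tape roll, trophy and look-alikes are where they started.

```bash
python3 -c "
from workcell import robot
print(robot.finish_job())"
```

```text
the job is handed in; nothing more can be done
None
```

The job is handed in: all six gold capsules (three from the pail, three strays) are on the sprung floor, the empty pail stands upright in its crate, and the tape roll and trophy were left alone.

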